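# Load a saggar base for a charcoal firing

### The job

Load the saggar base for the firing. For every bottle on the bench, turn one setter tile over and lay it flat on the saggar base with its white kiln-washed face up, stand the bottle upright on the middle of it, and lower a charcoal stick into the bottle until it rests on the bottom: a long stick in a tall bottle, a short stick in a squat one, so that each stands about 40 mm proud for the tongs. Do not let a stick fall down inside a bottle, leave the spare sticks standing in the brick, and do not disturb the tea bowl, the kiln post and the cone pack.

Things in the scene. Friction and masses are not known exactly. Their poses are not given: they have to be found in the camera images.
- tile_1: setter tile, a cordierite slab 100 (its x) x 62 (its y) x 18 mm, 200 g, lying flat on the bench at the start. Origin at its centre (half-way through); its z points out of the bare buff face, which has two dark lines along it and is up at the start; the other face (-z) carries the white kiln-wash panel. Washed face up = z pointing straight down. It stands by itself on any edge.
- tile_2: setter tile, a cordierite slab 100 (its x) x 62 (its y) x 18 mm, 200 g, lying flat on the bench at the start. Origin at its centre (half-way through); its z points out of the bare buff face, which has two dark lines along it and is up at the start; the other face (-z) carries the white kiln-wash panel. Washed face up = z pointing straight down. It stands by itself on any edge.
- tile_3: setter tile, a cordierite slab 100 (its x) x 62 (its y) x 18 mm, 200 g, lying flat on the bench at the start. Origin at its centre (half-way through); its z points out of the bare buff face, which has two dark lines along it and is up at the start; the other face (-z) carries the white kiln-wash panel. Washed face up = z pointing straight down. It stands by itself on any edge.
- tall_1: tall conical bisque bottle, 110 mm high, open at the top, standing upright at the start (None if absent). Origin on its axis, about half-way up, 48 mm above its foot and 62 mm below its rim, z up. Foot 58 mm across, narrowing upwards to a straight round neck 34 mm outside, 26 mm inside, which is the top 42 mm of its height; walls 4 mm; its flat inner floor is 12 mm above the foot. Weighs 0.11 to 0.22 kg.
- tall_2: tall conical bisque bottle, 110 mm high, open at the top, standing upright at the start (None if absent). Origin on its axis, about half-way up, 48 mm above its foot and 62 mm below its rim, z up. Foot 58 mm across, narrowing upwards to a straight round neck 34 mm outside, 26 mm inside, which is the top 42 mm of its height; walls 4 mm; its flat inner floor is 12 mm above the foot. Weighs 0.11 to 0.22 kg.
- squat_1: squat conical bisque bottle, 80 mm high, open at the top, standing upright at the start (None if absent). Origin on its axis, about half-way up, 40 mm above its foot and 40 mm below its rim, z up. Foot 58 mm across, narrowing upwards to a straight round neck 34 mm outside, 26 mm inside, which is the top 42 mm of its height; walls 4 mm; its flat inner floor is 12 mm above the foot. Weighs 0.11 to 0.22 kg.
- squat_2: squat conical bisque bottle, 80 mm high, open at the top, standing upright at the start (None if absent). Origin on its axis, about half-way up, 40 mm above its foot and 40 mm below its rim, z up. Foot 58 mm across, narrowing upwards to a straight round neck 34 mm outside, 26 mm inside, which is the top 42 mm of its height; walls 4 mm; its flat inner floor is 12 mm above the foot. Weighs 0.11 to 0.22 kg.
- long_1: long charcoal stick, round, 16 mm across, 138 mm long, about 35 g, standing in a hole of the brick at the start. Origin at its centre, z along it. On the floor of a tall bottle it stands 40 mm proud of the rim. It may lean a little in the hole or in the bottle.
- long_2: long charcoal stick, round, 16 mm across, 138 mm long, about 35 g, standing in a hole of the brick at the start. Origin at its centre, z along it. On the floor of a tall bottle it stands 40 mm proud of the rim. It may lean a little in the hole or in the bottle.
- short_1: short charcoal stick, round, 16 mm across, 108 mm long, about 35 g, standing in a hole of the brick at the start. Origin at its centre, z along it. On the floor of a squat bottle it stands 40 mm proud of the rim. It may lean a little in the hole or in the bottle.
- short_2: short charcoal stick, round, 16 mm across, 108 mm long, about 35 g, standing in a hole of the brick at the start. Origin at its centre, z along it. On the floor of a squat bottle it stands 40 mm proud of the rim. It may lean a little in the hole or in the bottle.
- brick: insulating firebrick, fixed, 114 (x) x 230 (y) x 64 mm high; origin at the centre of its underside, z up. Four blind holes 19 mm square in its top, 45 mm deep, in a row on its centre line at y = -84, -28, 28 and 84 mm, hold the sticks upright; their floors are 19 mm above the bench.
- base_floor (a point): saggar base, a fixed buff slab 310 (x) x 200 (y) mm; this point is the centre of its flat floor, 16 mm above the bench, z up, axes along the sides. A rim 8 mm wide and 6 mm high runs around the edge, leaving a floor of 294 x 184 mm: room for three tiles side by side, each with its length along y, about 95 mm apart.
- tea_bowl: bystander: dark iron-glazed tea bowl, 70 mm across, 45 mm high; origin at the centre of its underside
- kiln_post: bystander: square kiln post standing upright, 32 x 32 x 76 mm; origin at the centre of its underside
- cone_pack: bystander: cone pack, a small clay bar 25 x 75 mm with three little cones, about 55 mm high; origin at the centre of its underside
Not all that is in view belongs to the job. Leave any blue, purple or turquoise look-alike of the tile_1 alone.

How it is judged:
At the end, for the whole second after the job is handed in: Each bottle stands upright (6 deg), still, within 15 mm of the middle of a tile that lies flat inside the saggar base's rim, white face up; in each stands a stick of its kind (long in tall, short in squat), foot within 6 mm of its floor; all other sticks stand in the brick (angle between each of tall_1, tall_2, squat_1, squat_2's own z axis and vertical below 0.1 rad and linear speed of each of tall_1, tall_2, squat_1, squat_2 below 0.02 m/s and ((horizontal distance between tall_1 and tile_1 below 0.015 m and z of tall_1 in the frame of tile_1 between -0.061 and -0.053 m and angle between tile_1's own z axis and vertical above 3.04 rad and z of tile_1 in the frame of base_floor between 0.004 and 0.014 m and x of tile_1 in the frame of base_floor between -0.13 and 0.13 m and y of tile_1 in the frame of base_floor between -0.075 and 0.075 m) or (horizontal distance between tall_1 and tile_2 below 0.015 m and z of tall_1 in the frame of tile_2 between -0.061 and -0.053 m and angle between tile_2's own z axis and vertical above 3.04 rad and z of tile_2 in the frame of base_floor between 0.004 and 0.014 m and x of tile_2 in the frame of base_floor between -0.13 and 0.13 m and y of tile_2 in the frame of base_floor between -0.075 and 0.075 m) or (horizontal distance between tall_1 and tile_3 below 0.015 m and z of tall_1 in the frame of tile_3 between -0.061 and -0.053 m and angle between tile_3's own z axis and vertical above 3.04 rad and z of tile_3 in the frame of base_floor between 0.004 and 0.014 m and x of tile_3 in the frame of base_floor between -0.13 and 0.13 m and y of tile_3 in the frame of base_floor between -0.075 and 0.075 m)) and ((horizontal distance between long_1 and tall_1 below 0.022 m and z of long_1 in the frame of tall_1 between 0.027 and 0.039 m) or (horizontal distance between long_2 and tall_1 below 0.022 m and z of long_2 in the frame of tall_1 between 0.027 and 0.039 m)) and ((horizontal distance between tall_2 and tile_1 below 0.015 m and z of tall_2 in the frame of tile_1 between -0.061 and -0.053 m and angle between tile_1's own z axis and vertical above 3.04 rad and z of tile_1 in the frame of base_floor between 0.004 and 0.014 m and x of tile_1 in the frame of base_floor between -0.13 and 0.13 m and y of tile_1 in the frame of base_floor between -0.075 and 0.075 m) or (horizontal distance between tall_2 and tile_2 below 0.015 m and z of tall_2 in the frame of tile_2 between -0.061 and -0.053 m and angle between tile_2's own z axis and vertical above 3.04 rad and z of tile_2 in the frame of base_floor between 0.004 and 0.014 m and x of tile_2 in the frame of base_floor between -0.13 and 0.13 m and y of tile_2 in the frame of base_floor between -0.075 and 0.075 m) or (horizontal distance between tall_2 and tile_3 below 0.015 m and z of tall_2 in the frame of tile_3 between -0.061 and -0.053 m and angle between tile_3's own z axis and vertical above 3.04 rad and z of tile_3 in the frame of base_floor between 0.004 and 0.014 m and x of tile_3 in the frame of base_floor between -0.13 and 0.13 m and y of tile_3 in the frame of base_floor between -0.075 and 0.075 m)) and ((horizontal distance between long_1 and tall_2 below 0.022 m and z of long_1 in the frame of tall_2 between 0.027 and 0.039 m) or (horizontal distance between long_2 and tall_2 below 0.022 m and z of long_2 in the frame of tall_2 between 0.027 and 0.039 m)) and ((horizontal distance between squat_1 and tile_1 below 0.015 m and z of squat_1 in the frame of tile_1 between -0.053 and -0.045 m and angle between tile_1's own z axis and vertical above 3.04 rad and z of tile_1 in the frame of base_floor between 0.004 and 0.014 m and x of tile_1 in the frame of base_floor between -0.13 and 0.13 m and y of tile_1 in the frame of base_floor between -0.075 and 0.075 m) or (horizontal distance between squat_1 and tile_2 below 0.015 m and z of squat_1 in the frame of tile_2 between -0.053 and -0.045 m and angle between tile_2's own z axis and vertical above 3.04 rad and z of tile_2 in the frame of base_floor between 0.004 and 0.014 m and x of tile_2 in the frame of base_floor between -0.13 and 0.13 m and y of tile_2 in the frame of base_floor between -0.075 and 0.075 m) or (horizontal distance between squat_1 and tile_3 below 0.015 m and z of squat_1 in the frame of tile_3 between -0.053 and -0.045 m and angle between tile_3's own z axis and vertical above 3.04 rad and z of tile_3 in the frame of base_floor between 0.004 and 0.014 m and x of tile_3 in the frame of base_floor between -0.13 and 0.13 m and y of tile_3 in the frame of base_floor between -0.075 and 0.075 m)) and ((horizontal distance between short_1 and squat_1 below 0.022 m and z of short_1 in the frame of squat_1 between 0.02 and 0.032 m) or (horizontal distance between short_2 and squat_1 below 0.022 m and z of short_2 in the frame of squat_1 between 0.02 and 0.032 m)) and ((horizontal distance between squat_2 and tile_1 below 0.015 m and z of squat_2 in the frame of tile_1 between -0.053 and -0.045 m and angle between tile_1's own z axis and vertical above 3.04 rad and z of tile_1 in the frame of base_floor between 0.004 and 0.014 m and x of tile_1 in the frame of base_floor between -0.13 and 0.13 m and y of tile_1 in the frame of base_floor between -0.075 and 0.075 m) or (horizontal distance between squat_2 and tile_2 below 0.015 m and z of squat_2 in the frame of tile_2 between -0.053 and -0.045 m and angle between tile_2's own z axis and vertical above 3.04 rad and z of tile_2 in the frame of base_floor between 0.004 and 0.014 m and x of tile_2 in the frame of base_floor between -0.13 and 0.13 m and y of tile_2 in the frame of base_floor between -0.075 and 0.075 m) or (horizontal distance between squat_2 and tile_3 below 0.015 m and z of squat_2 in the frame of tile_3 between -0.053 and -0.045 m and angle between tile_3's own z axis and vertical above 3.04 rad and z of tile_3 in the frame of base_floor between 0.004 and 0.014 m and x of tile_3 in the frame of base_floor between -0.13 and 0.13 m and y of tile_3 in the frame of base_floor between -0.075 and 0.075 m)) and ((horizontal distance between short_1 and squat_2 below 0.022 m and z of short_1 in the frame of squat_2 between 0.02 and 0.032 m) or (horizontal distance between short_2 and squat_2 below 0.022 m and z of short_2 in the frame of squat_2 between 0.02 and 0.032 m)) and ((x of long_1 in the frame of brick between -0.02 and 0.02 m and y of long_1 in the frame of brick between -0.105 and 0.105 m and z of long_1 in the frame of brick below 0.094 m) or (horizontal distance between long_1 and tall_1 below 0.022 m and z of long_1 in the frame of tall_1 between 0.027 and 0.039 m) or (horizontal distance between long_1 and tall_2 below 0.022 m and z of long_1 in the frame of tall_2 between 0.027 and 0.039 m)) and ((x of long_2 in the frame of brick between -0.02 and 0.02 m and y of long_2 in the frame of brick between -0.105 and 0.105 m and z of long_2 in the frame of brick below 0.094 m) or (horizontal distance between long_2 and tall_1 below 0.022 m and z of long_2 in the frame of tall_1 between 0.027 and 0.039 m) or (horizontal distance between long_2 and tall_2 below 0.022 m and z of long_2 in the frame of tall_2 between 0.027 and 0.039 m)) and ((x of short_1 in the frame of brick between -0.02 and 0.02 m and y of short_1 in the frame of brick between -0.105 and 0.105 m and z of short_1 in the frame of brick below 0.079 m) or (horizontal distance between short_1 and squat_1 below 0.022 m and z of short_1 in the frame of squat_1 between 0.02 and 0.032 m) or (horizontal distance between short_1 and squat_2 below 0.022 m and z of short_1 in the frame of squat_2 between 0.02 and 0.032 m)) and ((x of short_2 in the frame of brick between -0.02 and 0.02 m and y of short_2 in the frame of brick between -0.105 and 0.105 m and z of short_2 in the frame of brick below 0.079 m) or (horizontal distance between short_2 and squat_1 below 0.022 m and z of short_2 in the frame of squat_1 between 0.02 and 0.032 m) or (horizontal distance between short_2 and squat_2 below 0.022 m and z of short_2 in the frame of squat_2 between 0.02 and 0.032 m))); the robot touches nothing.
It fails at once if a stick falls freely down inside a bottle (faster than 0.6 m/s while its foot is more than 20 mm above the bottle's floor) ((linear speed of long_1 above 0.6 m/s and ((horizontal distance between long_1 and tall_1 below 0.022 m and z of long_1 in the frame of tall_1 between 0.053 and 0.126 m) or (horizontal distance between long_1 and tall_2 below 0.022 m and z of long_1 in the frame of tall_2 between 0.053 and 0.126 m) or (horizontal distance between long_1 and squat_1 below 0.022 m and z of long_1 in the frame of squat_1 between 0.061 and 0.104 m) or (horizontal distance between long_1 and squat_2 below 0.022 m and z of long_1 in the frame of squat_2 between 0.061 and 0.104 m))) or (linear speed of long_2 above 0.6 m/s and ((horizontal distance between long_2 and tall_1 below 0.022 m and z of long_2 in the frame of tall_1 between 0.053 and 0.126 m) or (horizontal distance between long_2 and tall_2 below 0.022 m and z of long_2 in the frame of tall_2 between 0.053 and 0.126 m) or (horizontal distance between long_2 and squat_1 below 0.022 m and z of long_2 in the frame of squat_1 between 0.061 and 0.104 m) or (horizontal distance between long_2 and squat_2 below 0.022 m and z of long_2 in the frame of squat_2 between 0.061 and 0.104 m))) or (linear speed of short_1 above 0.6 m/s and ((horizontal distance between short_1 and tall_1 below 0.022 m and z of short_1 in the frame of tall_1 between 0.038 and 0.111 m) or (horizontal distance between short_1 and tall_2 below 0.022 m and z of short_1 in the frame of tall_2 between 0.038 and 0.111 m) or (horizontal distance between short_1 and squat_1 below 0.022 m and z of short_1 in the frame of squat_1 between 0.046 and 0.089 m) or (horizontal distance between short_1 and squat_2 below 0.022 m and z of short_1 in the frame of squat_2 between 0.046 and 0.089 m))) or (linear speed of short_2 above 0.6 m/s and ((horizontal distance between short_2 and tall_1 below 0.022 m and z of short_2 in the frame of tall_1 between 0.038 and 0.111 m) or (horizontal distance between short_2 and tall_2 below 0.022 m and z of short_2 in the frame of tall_2 between 0.038 and 0.111 m) or (horizontal distance between short_2 and squat_1 below 0.022 m and z of short_2 in the frame of squat_1 between 0.046 and 0.089 m) or (horizontal distance between short_2 and squat_2 below 0.022 m and z of short_2 in the frame of squat_2 between 0.046 and 0.089 m)))).
It fails at once if the tea bowl, the kiln post or the cone pack is moved by more than 25 mm (distance of any of tea_bowl, kiln_post, cone_pack from where it was at the start of the episode above 0.025 m).
Of tall_1, tall_2, squat_1, squat_2 only 2 to 3 are there at a start; the rules pass over those that are not, and their reading is None.
At some moment in a run one of tile_1, tile_2, tile_3, squat_1, squat_2 may be knocked a few centimetres aside while the robot is not near it.
It also fails if it takes over 210 s, if anything falls off the work surface, if the arm or the gripper's body presses on something with over 40 N, if the wrist force passes 120 N, or if a joint passes its speed limit or range.

### The arm

A 6-joint arm with a two-finger parallel gripper is mounted at the origin on the work surface. World frame = base frame: x ahead of the robot, y to its left, z up, the work surface at z = 0. Lengths are in m, angles in rad, forces in N, time in s.
With the tool pointing down it reaches from about 0.425 to 0.95 m from the base axis. Payload 3.5 kg.
Tool frame: the origin (TCP) lies on the centre line of the jaws, within the pads' length; the fingertips stand 19 mm ahead of it and the grasp point (between the pads) is the TCP; z points along the fingers, y is the line along which they close (so a half turn about z gives the same grasp; the last joint's range is limited). The gripper opens to 85 mm and grips with 20 to 120 N. Pads are 22 mm wide; open, the fingers measure 114 mm over their backs; the gripper's body (76 mm by 85 mm) begins 54 mm behind the grasp point. The pads swing forward as they close: fully open they stand 13 mm farther back than shut.
Start: joints at [1.029, 0.286, 1.577, -0, 1.279, -0.15], TCP at [0.258, 0.624, 0.25] pointing down, gripper open.
Joint ranges: [-2.77, 2.77], [-0.9, 2.22], [0.21, 2.48], [-1.53, 4.67], [0.24, 2.81], [-2.84, 2.84]. Speed limits (rad/s): [2.79, 2.79, 3.14, 3.14, 3.14, 3.14].

### API

Orientations are given as a unit quaternion [x, y, z, w].
In Python, from workcell import readout, eyes, order gives the robot as it stands.
- The arm moves only by the tool arm_command, never from a script. Its argument "motion" is text: rows parted by semicolons, each of 7 numbers parted by spaces: the shift along the world's x, y, z in m, then the turn, a rotation vector about the world's x, y, z in rad, then the finger opening in m, from 0 to 0.0854. A call has 1 to 12 rows; each row shifts and turns the commanded pose from where the row before left it; what a row does not reach is not made up. A row lasts 1/10 s, in which the tool goes at most 50 mm and 8.59 degrees, less where a joint would pass 70% of its speed; a pose out of reach is approached as far as the arm can. A call with a gripper value outside its range is refused whole. The fingers move at their own pace and stop on an object; the grip force is fixed at half the most. Time passes only in rows, so rows that do not move let the fingers close. It gives the time, the measured TCP pose, the force, the opening and the grip force at its end, in the units of the state.
- readout.get_obs(): the state, without advancing time (a new reading comes with each control period).
- eyes.capture(name): name is "scene" or "side" or "wrist"; returns (picture, depth): 384x512x3 uint8, red, green, blue; 384x512 float32, m along the optical axis (not along the pixel's ray), 0 where there is no reading.
- eyes.camera_model(name): a dict with "intrinsics" (3x3 intrinsics, pixels), "camera_from_world" (4x4, takes a point from world to camera coordinates). Camera axes: x right, y up, looking along -z (the intrinsics and any distortion apply to the point x, -y, -z); pixel columns grow to the right and rows downward; lengths in m; the calibration is good to about 2 mm. A picture is of the moment at which its call begins: read the wrist's pose just before it. camera_model takes no time and is no camera call; for the wrist camera it gives the pose at the moment of the call.
- order.hand_in(): hands the job in; it is judged then, once.
The state is a dict: "time": time; "joint_positions": joint angles; "joint_velocities": joint speeds; "joint_torque": joint torques, N m; "position": TCP position; "orientation": TCP orientation; "force": force on the tool from outside, world axes, zero at the start; "ft_torque": the same for the moment, N m; "finger_gap": finger opening in m; "gripper_force": force on a finger pad.
Only numpy, scipy, OpenCV 4.12 (cv2) and the standard library are available. Lean on these libraries where they do the work, as an engineer would, in place of code of your own. Each camera call takes 0.05 s, during which the arm holds its last target. There are 200 camera calls.

## Working session

There is one attempt and no reset: what is moved stays moved. The work goes in short steps, Python scripts to look and compute and a tool call to move; the robot and the scene stay as the last step left them, time stands still between calls to the robot, and variables do not carry over. Pictures are saved under pics/ and viewed, at most 14 in all, crops included, and the job is handed in when it is done.

Besides the shell and the picture viewer there is one more tool, called after "Emit:" as name(argument=value, ...) on one line, values as JSON. arm_command: Moves the arm, as the interface text tells. Its arguments: {"type":"object","properties":{"motion":{"type":"string"}},"required":["motion"]}

```bash
ls; mkdir -p pics; cat > h.py <<'E'
import numpy as np, cv2
from workcell import readout, eyes, order
def cap(n):
    m=eyes.camera_model(n); p,d=eyes.capture(n)
    return p,d,np.array(m["intrinsics"]),np.array(m["camera_from_world"])
def world(d,K,T):
    h,w=d.shape; u,v=np.meshgrid(np.arange(w),np.arange(h))
    x=(u-K[0,2])/K[0,0]*d; y=(v-K[1,2])/K[1,1]*d
    P=np.stack([x,-y,-d,np.ones_like(d)],-1)
    return (P@np.linalg.inv(T).T)[...,:3]
def save(n,p,s=1.5):
    cv2.imwrite(f"pics/{n}.png",cv2.resize(p[...,::-1],None,fx=s,fy=s,interpolation=cv2.INTER_CUBIC))
E
python3 - <<'E'
from h import *
for n in("scene","side"):
    p,d,K,T=cap(n); np.savez(f"{n}.npz",p=p,d=d,K=K,T=T); save(n+"0",p); print(n,K.tolist(),np.linalg.inv(T).round(3).tolist())
E
```

```text
pics
scene [[360.1113903046139, 0.0, 252.96894473491113], [0.0, 360.1113903046139, 188.8590890061266], [0.0, 0.0, 1.0]] [[0.736, -0.435, 0.518, 0.928], [0.677, 0.461, -0.574, -0.574], [0.011, 0.774, 0.634, 0.618], [0.0, 0.0, 0.0, 1.0]]
side [[497.94418462808574, 0.0, 253.4453124267162], [0.0, 497.94418462808574, 181.3609430938311], [0.0, 0.0, 1.0]] [[0.693, 0.566, -0.446, -0.119], [-0.721, 0.537, -0.438, -0.637], [-0.008, 0.625, 0.78, 1.105], [0.0, 0.0, 0.0, 1.0]]
```

View pics/scene0.png

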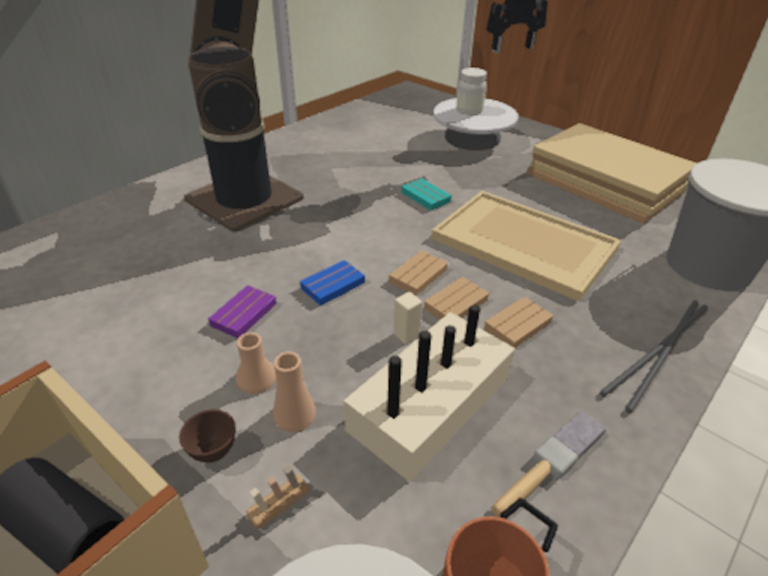

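View pics/side0.png

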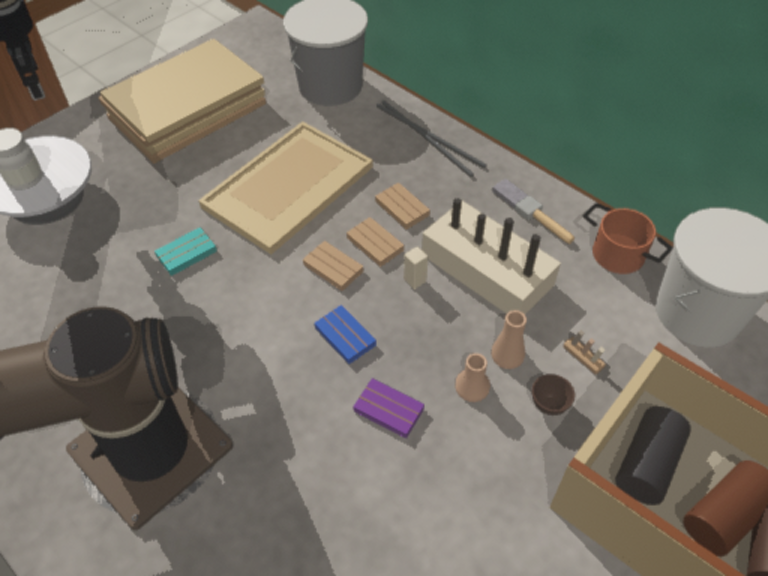

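```bash
python3 - <<'E'
from h import *
# orthographic height map merged from both
S=1000; X0,X1,Y0,Y1=0.1,1.0,-0.6,0.75
out=np.zeros((450,675,3),np.uint8); hm=np.full((450,675),-1.)
for n in("side","scene"):
    z=np.load(n+".npz"); W=world(z["d"],z["K"],z["T"]); P=W[z["d"]>0]; C=z["p"][z["d"]>0]
    print(n, np.median(P[:,2]))
    i=((X1-P[:,0])*500).astype(int); j=((Y1-P[:,1])*500).astype(int)
    ok=(i>=0)&(i<450)&(j>=0)&(j<675)&(P[:,2]<0.2)
    o=np.argsort(P[:,2])
    for k in o[ok[o]]:
        if P[k,2]>hm[i[k],j[k]]: hm[i[k],j[k]]=P[k,2]; out[i[k],j[k]]=C[k]
for t in np.arange(-.5,.75,.1): cv2.line(out,(int((Y1-t)*500),0),(int((Y1-t)*500),450),(255,0,0) if abs(t)<.01 else(90,90,90),1)
for t in np.arange(.2,1,.1): cv2.line(out,(0,int((X1-t)*500)),(675,int((X1-t)*500)),(255,0,0) if abs(t-.5)<.01 else (90,90,90),1)
save("top0",out,1.18); np.save("hm.npy",hm)
E
```

```text
side 0.001919755314490068
scene -0.0005567019606214085
```

View pics/top0.png

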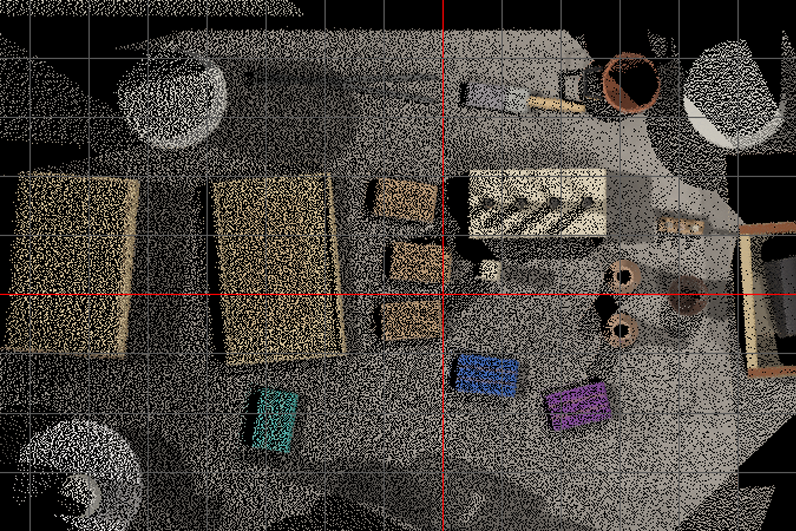

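The scene shows a squat bottle (scene px ~255,365) and a tall one (~292,390). Three buff tiles lie next to the base, and four sticks stand in the brick. The blue, purple and turquoise tiles are decoys. In the top view the base spans about y 0.17–0.38.

```bash
cat > meas.py <<'E'
from h import *
def pts(names=("scene","side"),fresh=True):
    Q=[];C=[];N=[]
    for n in names:
        if fresh: p,d,K,T=cap(n)
        else:
            z=np.load(n+".npz"); p,d,K,T=z["p"],z["d"],z["K"],z["T"]
        m=d>0; Q.append(world(d,K,T)[m]); C.append(p[m].astype(int)); N+= [n]*m.sum()
    return np.concatenate(Q),np.concatenate(C),np.array(N)
def box(P,x0,x1,y0,y1,z0,z1): return (P[:,0]>x0)&(P[:,0]<x1)&(P[:,1]>y0)&(P[:,1]<y1)&(P[:,2]>z0)&(P[:,2]<z1)
def rect(P):
    # trimmed min-area rectangle in mm -> centre m, sizes mm, angle deg of long side from +y
    g=np.zeros((700,700),np.uint8); c=np.median(P[:,:2],0)
    ij=np.round((P[:,:2]-c)*1000+350).astype(int); ok=((ij>=0)&(ij<700)).all(1); ij=ij[ok]; np.add.at(g,(ij[:,1],ij[:,0]),1)
    b=cv2.morphologyEx((g>0).astype(np.uint8),cv2.MORPH_CLOSE,np.ones((9,9))); b=cv2.morphologyEx(b,cv2.MORPH_OPEN,np.ones((7,7)))
    k=max(cv2.findContours(b,0,2)[0],key=cv2.contourArea); r=cv2.minAreaRect(k)
    q=cv2.boxPoints(r); e=[q[1]-q[0],q[2]-q[1]]; l=max(e,key=np.linalg.norm); l=l*np.sign(l[1])
    return (c+(np.array(r[0])-350)/1000).round(4),np.round(sorted(r[1]),1),round(np.degrees(np.arctan2(-l[0],l[1])),1)
E
python3 - <<'E'
from meas import *
P,C,N=pts(fresh=False)
warm=(C[:,0]>C[:,2]+25)
for nm in("scene","side",None):
    s=(N==nm) if nm else np.ones(len(N),bool)
    print(nm)
    for nme,b in dict(t1=(.61,.71,-.005,.14,.012,.026),t2=(.505,.61,-.03,.11,.012,.026),t3=(.40,.505,-.01,.13,.012,.026)).items():
        m=s&warm&box(P,*b); print(nme,rect(P[m]),np.median(P[m,2]).round(4))
    m=s&box(P,.36,.74,.14,.42,.012,.027); print("base",rect(P[m]))
    m=s&box(P,.55,.76,-.33,-.0,.058,.07); print("brick",rect(P[m]),np.median(P[m,2]).round(4))
for nme,b,h in(("tall",(.48,.58,-.38,-.25),.11),("squat",(.39,.48,-.38,-.25),.08)):
    for nm in("scene","side"):
      m=(N==nm)&box(P,*b,h-.035,h+.006); Q=P[m]
      for lo in(h-.035,h-.02,h-.004):
        q=Q[(Q[:,2]>lo)&(Q[:,2]<lo+.012)]
        if len(q)>5:
            # circle fit
            A=np.c_[2*q[:,:2],np.ones(len(q))]; s=np.linalg.lstsq(A,(q[:,:2]**2).sum(1),rcond=None)[0]; print(nme,nm,round(lo,3),s[:2].round(4),np.sqrt(s[2]+s[0]**2+s[1]**2).round(4),Q[:,2].max().round(3), q[:,:2].min(0).round(3),q[:,:2].max(0).round(3))
dark=(C.sum(1)<120)&box(P,.6,.72,-.3,-.03,.075,.17)
for y in np.arange(-.28,-.03,.01):
    q=P[dark&(abs(P[:,1]-y)<.005)]
    if len(q)>8: print(round(y,2),len(q),np.median(q[:,0]).round(3),q[:,2].max().round(3))
print(readout.get_obs())
E
```

```text
scene
t1 (array([0.6612, 0.0617]), array([ 62.3, 100.9]), np.float32(-7.9)) 0.0166
t2 (array([0.5544, 0.0354]), array([62.6, 98.7]), np.float32(-4.0)) 0.0166
t3 (array([0.4571, 0.0513]), array([61.1, 99.6]), np.float32(3.9)) 0.0165
base (array([0.544 , 0.2764]), array([204.1, 309.8]), np.float32(-85.0))
brick (array([ 0.6551, -0.1621]), array([114.8, 230.6]), np.float32(0.6)) 0.0628
side
t1 (array([0.6614, 0.0638]), array([ 64.6, 104. ]), np.float32(-7.5)) 0.019
t2 (array([0.5544, 0.0372]), array([ 64. , 101.2]), np.float32(-4.1)) 0.0188
t3 (array([0.4575, 0.0539]), array([ 63.2, 102.5]), np.float32(3.8)) 0.0189
base (array([0.5445, 0.2794]), array([206.3, 313.9]), np.float32(-84.5))
brick (array([ 0.6554, -0.1595]), array([117.1, 231.3]), np.float32(0.5)) 0.065
None
t1 (array([0.6612, 0.0636]), array([ 64.6, 104.4]), np.float32(-7.6)) 0.0172
t2 (array([0.5545, 0.0367]), array([ 64., 102.]), np.float32(-5.2)) 0.0173
t3 (array([0.457 , 0.0529]), array([ 64.2, 102.8]), np.float32(4.1)) 0.0174
base (array([0.5448, 0.2787]), array([208.1, 314.7]), np.float32(-85.1))
brick (array([ 0.6557
[... 1226 characters left out ...]
98495e+00,  2.87119589e-01,  1.57801943e+00,  2.00823329e-05,
        1.27861887e+00, -1.50049761e-01]), 'joint_velocities': array([-3.59751105e-04, -1.40839316e-04, -1.48714042e-03, -1.70520321e-03,
        1.94505040e-04, -9.47177194e-05]), 'joint_torque': array([ 8.58812145e-04, -4.07295334e+01, -2.93702924e+01, -1.42062945e-04,
        3.38848105e-03,  7.35541335e-06]), 'position': array([0.25743826, 0.62338247, 0.24906317]), 'orientation': array([ 1.94633305e-01,  9.80875479e-01, -1.01522410e-03, -3.76128540e-04]), 'force': array([ 0.73538827, -0.14235837, -0.12689916]), 'ft_torque': array([-0.04144186,  0.00032073,  0.04435893]), 'gripper_force': 0.0, 'finger_gap': 0.08538249389834682}
```

```bash
cat > go.py <<'E'
from h import *
from scipy.spatial.transform import Rotation as Ro
def R(yaw,lean):
    a=np.radians(yaw); y=np.array([np.cos(a),np.sin(a),0]); z=np.array([0,0,-1.])
    M=Ro.from_matrix(np.stack([np.cross(y,z),y,z],1)); return Ro.from_rotvec(np.radians(lean)*y)*M
def rel(p,yaw,lean,frm=None):
    "print rows from measured pose (or frm=(p,yaw,lean)) to target"
    o=readout.get_obs()
    if frm: p0,R0=np.array(frm[0]),R(*frm[1:])
    else: p0,R0=o["position"],Ro.from_quat(o["orientation"])
    d=np.array(p)-p0; r=(R(yaw,lean)*R0.inv()).as_rotvec()
    n=int(max(np.ceil(np.linalg.norm(d)/.048),np.ceil(np.linalg.norm(r)/.145),1))
    print("d",d.round(4),"r",r.round(3),"n",n,"row",(d/n).round(4),(r/n).round(4))
def st():
    o=readout.get_obs(); M=Ro.from_quat(o["orientation"]).as_matrix()
    print("t",round(o["time"],2),"p",o["position"].round(4),"yaw",np.degrees(np.arctan2(M[1,1],M[0,1])).round(1),"z",M[:,2].round(3),"F",o["force"].round(1),"gap",round(o["finger_gap"],4),"gf",round(o["gripper_force"],1),"j",o["joint_positions"].round(2))
E
python3 -c "
from go import *
rel((.661,.063,.10),-7.7,-45)"
```

```text
d [ 0.4036 -0.5604 -0.1491] r [-0.729 -0.422 -1.24 ] n 15 row [ 0.0269 -0.0374 -0.0099] [-0.0486 -0.0281 -0.0827]
```

Emit:
arm_command(motion="0.027 -0.0374 0 -0.0486 -0.0281 -0.0827 0.085;0.027 -0.0374 0 -0.0486 -0.0281 -0.0827 0.085;0.027 -0.0374 0 -0.0486 -0.0281 -0.0827 0.085;0.027 -0.0374 0 -0.0486 -0.0281 -0.0827 0.085;0.027 -0.0374 0 -0.0486 -0.0281 -0.0827 0.085;0.027 -0.0374 0 -0.0486 -0.0281 -0.0827 0.085;0.027 -0.0374 0 -0.0486 -0.0281 -0.0827 0.085;0.027 -0.0374 0 -0.0486 -0.0281 -0.0827 0.085;0.027 -0.0374 0 -0.0486 -0.0281 -0.0827 0.085;0.027 -0.0374 0 -0.0486 -0.0281 -0.0827 0.085;0.027 -0.0374 -0.02 -0.0486 -0.0281 -0.0827 0.085;0.027 -0.0374 -0.02 -0.0486 -0.0281 -0.0827 0.085")

```text
time: 1.3
position: [0.5825, 0.1741, 0.2106]
orientation: [0.62, 0.717, -0.238, 0.21]
force: [0.7, 0.7, 0.4]
finger_gap: 0.0851
gripper_force: 0.0
```

Emit:
arm_command(motion="0.027 -0.0374 -0.04 -0.0486 -0.0281 -0.0827 0.085;0.027 -0.0374 -0.04 -0.0486 -0.0281 -0.0827 0.085;0.026 -0.037 -0.03 -0.0486 -0.0281 -0.0827 0.085;0 0 0 0 0 0 0.085;0 0 0 0 0 0 0.085")

```text
time: 1.8
position: [0.6487, 0.0792, 0.1149]
orientation: [0.695, 0.608, -0.29, 0.251]
force: [0.5, 0.3, 0.7]
finger_gap: 0.0851
gripper_force: 0.0
```

```bash
python3 - <<'E'
from go import *
from meas import *
st()
P,C,N=pts(("scene","side")); warm=(C[:,0]>C[:,2]+25)
for n in("scene","side"):
    m=(N==n)&warm&box(P,.61,.71,-.005,.14,.012,.024); print(rect(P[m]))
rel((.6613,.063,.024),-7.7,-45)
E
```

```text
t 1.8 p [0.6487 0.0792 0.1149] yaw -7.7 z [-0.097 -0.701 -0.706] F [0.5 0.3 0.7] gap 0.0851 gf 0.0 j [ 0.2   0.57  1.58 -0.75  1.37  0.64]
(array([0.6611, 0.0623]), array([ 62.6, 102.7]), np.float32(-7.9))
(array([0.6608, 0.0639]), array([ 64.4, 105.7]), np.float32(-7.4))
d [ 0.0115 -0.018  -0.0948] r [-0.     0.003 -0.002] n 3 row [ 0.0038 -0.006  -0.0316] [-0.0002  0.0009 -0.0008]
```

Emit:
arm_command(motion="0.0058 -0.009 -0.01 0 0 0 0.085;0.0058 -0.009 -0.01 0 0 0 0.085;0 0 -0.025 0 0 0 0.085;0 0 -0.025 0 0 0 0.085;0 0 -0.015 0 0 0 0.085;0 0 -0.01 0 0 0 0.085;0 0 0 0 0 0 0.085")

```text
time: 2.6
position: [0.6604, 0.0619, 0.0209]
orientation: [0.695, 0.608, -0.289, 0.252]
force: [-0.1, 0.5, -0.2]
finger_gap: 0.0847
gripper_force: 0.0
```

```bash
python3 - <<'E'
from go import *
st()
p,d,K,T=cap("scene"); save("a1",p[120:300,180:440],3)
E
```

```text
t 2.6 p [0.6604 0.0619 0.0209] yaw -7.6 z [-0.095 -0.701 -0.707] F [-0.1  0.5 -0.2] gap 0.0847 gf 0.0 j [ 0.18  0.72  1.57 -0.78  1.27  0.71]
```

View pics/a1.png

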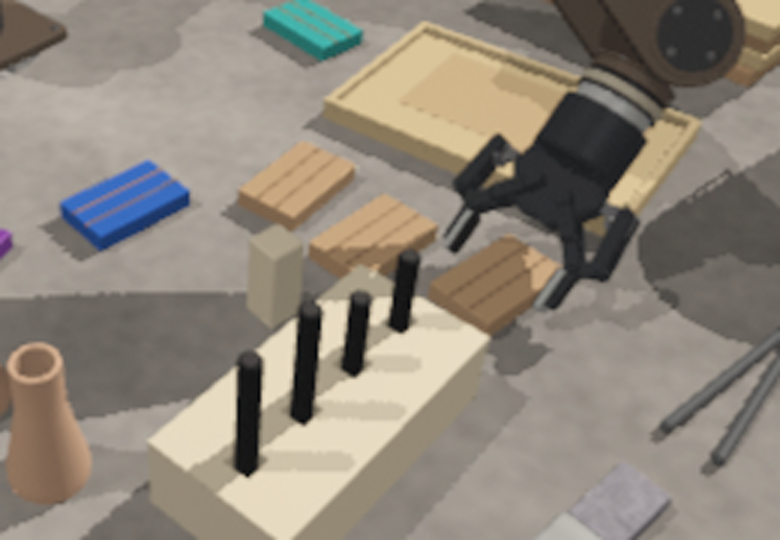

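Fingers straddle tile 1 (crop px ~460,230 and ~555,290), clear on both sides. Closing and lifting.

Emit:
arm_command(motion="0 0 -0.001 0 0 0 0.05;0 0 0 0 0 0 0.05;0 0 0 0 0 0 0.05;0 0 0 0 0 0 0.05;0 0 0 0 0 0 0.05;0 0 0 0 0 0 0.05;0 0 0.01 0 0 0 0.05;0 0 0.02 0 0 0 0.05;0 0 0.02 0 0 0 0.05;0 0 0 0 0 0 0.05")

```text
time: 3.65
position: [0.6636, 0.0622, 0.0764]
orientation: [0.697, 0.607, -0.285, 0.255]
force: [0.2, -1.3, -1.3]
finger_gap: 0.0602
gripper_force: 65.0
```

```bash
python3 - <<'E'
from go import *
st()
p,d,K,T=cap("scene"); save("a2",p[120:300,180:440],2)
rel((.62,.25,.20),5,45)
rel((.62,.25,.20),5,45,((.6604,.0619,.07),-7.6,-45))
E
```

```text
t 3.65 p [0.6636 0.0622 0.0764] yaw -7.6 z [-0.088 -0.701 -0.708] F [ 0.2 -1.3 -1.3] gap 0.0602 gf 65.0 j [ 0.18  0.64  1.57 -0.77  1.32  0.66]
d [-0.0428  0.1878  0.1254] r [ 1.571 -0.031  0.178] n 11 row [-0.0039  0.0171  0.0114] [ 0.1429 -0.0028  0.0162]
d [-0.0404  0.1881  0.13  ] r [ 1.573 -0.036  0.173] n 11 row [-0.0037  0.0171  0.0118] [ 0.143  -0.0032  0.0157]
```

View pics/a2.png

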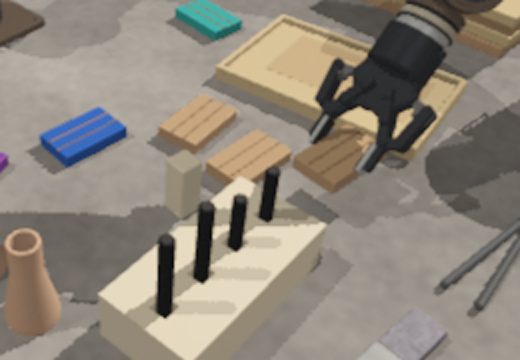

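Emit:
arm_command(motion="0 0.01 0.04 0 0 0 0.05;0 0.01 0.04 0 0 0 0.05;-0.004 0.015 0.02 0.131 -0.0026 0.0148 0.05;-0.004 0.015 0.02 0.131 -0.0026 0.0148 0.05;-0.004 0.015 0 0.131 -0.0026 0.0148 0.05;-0.004 0.015 0 0.131 -0.0026 0.0148 0.05;-0.004 0.015 0 0.131 -0.0026 0.0148 0.05;-0.004 0.015 0 0.131 -0.0026 0.0148 0.05")

```text
time: 4.5
position: [0.6366, 0.1726, 0.1915]
orientation: [0.714, 0.7, -0.015, -0.018]
force: [0.3, 0.0, -2.3]
finger_gap: 0.0603
gripper_force: 65.7
```

Emit:
arm_command(motion="-0.004 0.015 0 0.131 -0.0026 0.0148 0.05;-0.004 0.015 0 0.131 -0.0026 0.0148 0.05;-0.004 0.015 0 0.131 -0.0026 0.0148 0.05;-0.004 0.015 0 0.131 -0.0026 0.0148 0.05;-0.004 0.015 0 0.131 -0.0026 0.0148 0.05;-0.004 0.015 0 0.131 -0.0026 0.0148 0.05;0 0 0 0 0 0 0.05")

```text
time: 5.2
position: [0.611, 0.2612, 0.1874]
orientation: [0.624, 0.682, 0.254, -0.284]
force: [-0.9, -0.6, -2.7]
finger_gap: 0.0602
gripper_force: 65.9
```

```bash
python3 - <<'E'
from go import *
from meas import *
st()
rel((.62,.25,.20),5,45)
p,d,K,T=cap("scene"); save("a3",p[60:300,180:500],2)
W=world(d,K,T); o=readout.get_obs()["position"]
P=W[d>0];C=p[d>0].astype(int); m=(C[:,0]>C[:,2]+25)&box(P,o[0]-.07,o[0]+.07,o[1]-.08,o[1]+.08,.06,.4)
if m.sum(): print(m.sum(),P[m].min(0),P[m].max(0))
E
```

```text
t 5.2 p [0.611  0.2612 0.1874] yaw 5.3 z [-0.07   0.702 -0.709] F [-0.9 -0.6 -2.7] gap 0.0602 gf 65.9 j [-0.    0.33  1.77  0.83  1.27 -0.45]
d [ 0.009  -0.0112  0.0126] r [ 0.003 -0.007 -0.005] n 1 row [ 0.009  -0.0112  0.0126] [ 0.0031 -0.0074 -0.0048]
464 [0.5563338  0.18986086 0.13698431] [0.68047522 0.28468743 0.28159334]
```

View pics/a3.png

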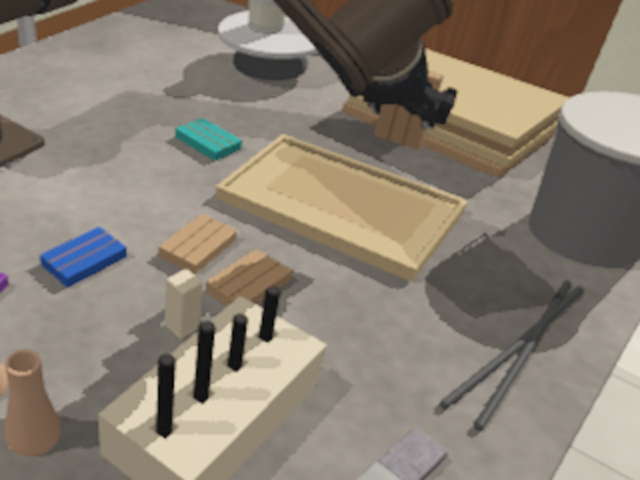

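Tile 1 is held upright, with its bare face toward −y (px ~405,115). Lowering it to the base.

Emit:
arm_command(motion="0.0065 0.004 -0.03 0 0 0 0.05;0.0065 0.004 -0.03 0 0 0 0.05;0 0 -0.03 0.003 -0.007 -0.005 0.05;0 0 -0.015 0 0 0 0.05;0 0 0 0 0 0 0.05")

```text
time: 5.75
position: [0.6246, 0.27, 0.0839]
orientation: [0.624, 0.682, 0.259, -0.282]
force: [0.3, 0.3, -1.5]
finger_gap: 0.0605
gripper_force: 65.9
```

```bash
cat > up.py <<'E'
from go import *
from meas import *
def upright(names=("scene","side")):
    st(); o=readout.get_obs()["position"]
    P,C,N=pts(names); w=(C[:,0]>C[:,2]+25)
    for n in names:
        m=(N==n)&w&box(P,o[0]-.05,o[0]+.05,o[1]-.04,o[1]+.06,.03,.2)
        if m.sum()<20: continue
        Q=P[m]; print(n,m.sum(),"min",np.percentile(Q,2,0).round(4),"med",np.median(Q,0).round(4),"max",np.percentile(Q,98,0).round(4))
E
python3 -c "
from up import *
upright()"
```

```text
t 5.75 p [0.6246 0.27   0.0839] yaw 5.0 z [-0.061  0.704 -0.707] F [ 0.3  0.3 -1.5] gap 0.0605 gf 65.9 j [ 0.01  0.5   1.76  0.88  1.15 -0.57]
scene 329 min [0.5944 0.2696 0.0346] med [0.6331 0.2748 0.057 ] max [0.6532 0.2902 0.1338]
side 249 min [0.591  0.2718 0.0397] med [0.6058 0.2772 0.1136] max [0.6488 0.2906 0.1413]
```

Emit:
arm_command(motion="0 0 -0.008 0 0 0 0.05;0 0 -0.006 0 0 0 0.05;0 0 -0.001 0 0 0 0.05;0 0 -0.001 0 0 0 0.05;0 0 -0.001 0 0 0 0.05;0 0 0 0 0 0 0.05")

```text
time: 6.45
position: [0.6262, 0.2701, 0.0694]
orientation: [0.623, 0.682, 0.261, -0.28]
force: [-0.7, -1.2, -3.2]
finger_gap: 0.0601
gripper_force: 65.9
```

Emit:
arm_command(motion="0 0 -0.001 0 0 0 0.05;0 0 -0.001 0 0 0 0.05;0 0 -0.001 0 0 0 0.05;0 0 0 0 0 0 0.05")

```text
time: 6.85
position: [0.6261, 0.2701, 0.0662]
orientation: [0.623, 0.682, 0.261, -0.28]
force: [0.0, -0.1, -1.8]
finger_gap: 0.06
gripper_force: 65.9
```

Emit:
arm_command(motion="0 0 -0.001 0 0 0 0.05;0 0 0 0 0 0 0.05")

```text
time: 7.05
position: [0.6261, 0.2701, 0.0653]
orientation: [0.623, 0.682, 0.261, -0.28]
force: [-0.3, -0.5, -2.2]
finger_gap: 0.0602
gripper_force: 65.9
```

Emit:
arm_command(motion="0 0 -0.001 0 0 0 0.05;0 0 0 0 0 0 0.05")

```text
time: 7.25
position: [0.6263, 0.2702, 0.0648]
orientation: [0.623, 0.682, 0.261, -0.281]
force: [-0.2, -0.8, 0.1]
finger_gap: 0.0599
gripper_force: 66.0
```

Emit:
arm_command(motion="0 0 -0.001 0 0 0 0.05;0 0 0 0 0 0 0.05")

```text
time: 7.45
position: [0.6264, 0.2703, 0.0647]
orientation: [0.623, 0.682, 0.262, -0.281]
force: [-2.1, -1.5, 5.4]
finger_gap: 0.0602
gripper_force: 66.5
```

Emit:
arm_command(motion="0 0 0.0015 0 0 0 0.085;0 0 0 0 0 0 0.085;0 0 0 0 0 0 0.085;0 -0.015 0.015 0 0 0 0.085;0 -0.03 0.03 0 0 0 0.085;0 -0.03 0.03 0 0 0 0.085;0 -0.015 0.045 0 0 0 0.085;0 0 0.05 -0.1 -0.008 0 0.085;0 0.01 0.03 -0.131 -0.0115 0 0.085;0 0.01 0.01 -0.131 -0.0115 0 0.085;0 0.01 0 -0.131 -0.0115 0 0.085;0 0.01 0 -0.131 -0.0115 0 0.085")

```text
time: 8.65
position: [0.627, 0.2191, 0.2785]
orientation: [0.673, 0.736, 0.056, -0.053]
force: [0.2, 0.7, -0.8]
finger_gap: 0.0847
gripper_force: 0.0
```

Emit:
arm_command(motion="0 0.01 0 -0.131 -0.0115 0 0.085;0 0.01 0 -0.131 -0.0115 0 0.085;0 0.01 0 -0.131 -0.0115 0 0.085;0 0.01 0 -0.131 -0.0115 0 0.085;0 0.01 0 -0.131 -0.0115 0 0.085;0 0.01 0 -0.131 -0.0115 0 0.085;0 0.01 0 -0.131 -0.0115 0 0.085;0 0.01 0 -0.025 -0.002 0 0.085;0 0 0 0 0 0 0.085")

```text
time: 9.55
position: [0.6259, 0.301, 0.274]
orientation: [0.622, 0.684, -0.258, 0.282]
force: [0.0, -0.6, -0.2]
finger_gap: 0.0851
gripper_force: 0.0
```

```bash
python3 - <<'E'
from up import *
st()
P,C,N=pts(); w=(C[:,0]>C[:,2]+20)
for n in("scene","side"):
    m=(N==n)&w&box(P,.56,.69,.22,.33,.04,.15); Q=P[m]
    if len(Q)<20: print(len(Q)); continue
    print(n,len(Q),"min",np.percentile(Q,2,0).round(4),"med",np.median(Q,0).round(4),"max",np.percentile(Q,98,0).round(4))
    T=Q[Q[:,2]<Q[:,2].max()-.02]; A=np.polyfit(T[:,0],T[:,1],1); print("face yaw",np.degrees(np.arctan(A[0])).round(1),"y@.625",np.polyval(A,.625).round(4))
    T=Q[Q[:,2]>.108]; 
    if len(T)>20: print("top",rect(T))
rel((.625,.293,.18),5,-45)
p,d,K,T=cap("side"); save("a4",p[60:260,60:360],2)
E
```

```text
t 9.55 p [0.6259 0.301  0.274 ] yaw 5.4 z [ 0.066 -0.703 -0.708] F [ 0.  -0.6 -0.2] gap 0.0851 gf 0.0 j [ 0.52  0.52  1.35 -0.7   1.64  0.51]
scene 647 min [0.5957 0.2691 0.0417] med [0.6272 0.274  0.083 ] max [0.6551 0.2895 0.1153]
face yaw 7.3 y@.625 0.2738
top (array([0.6248, 0.2817]), array([20. , 60.4]), np.float32(-84.3))
side 424 min [0.5929 0.2708 0.0421] med [0.6195 0.2767 0.0878] max [0.653  0.2913 0.1203]
face yaw -1.1 y@.625 0.2767
top (array([0.6225, 0.2818]), array([22., 58.]), np.float32(-0.0))
d [-0.0017 -0.0063 -0.0959] r [-0.002  0.001 -0.005] n 3 row [-0.0006 -0.0021 -0.032 ] [-0.0006  0.0004 -0.0018]
```

View pics/a4.png

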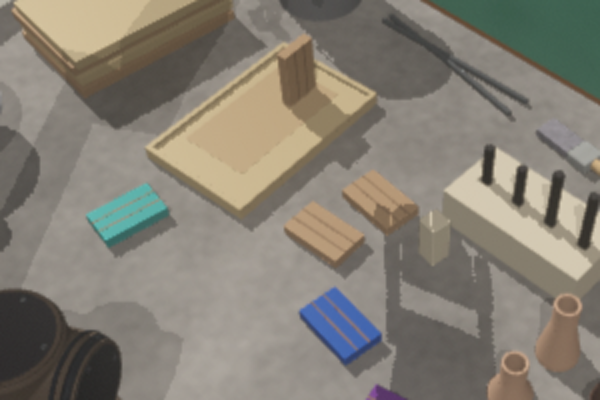

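Tile 1 stands upright on the base (crop px ~297,72). Regrasping from the +y side.

Emit:
arm_command(motion="-0.001 -0.004 -0.045 0 0 0 0.085;0 -0.004 -0.045 0 0 0 0.085;0 0 -0.045 0 0 -0.005 0.085;0 0 -0.045 0 0 0 0.085;0 0 -0.025 0 0 0 0.085;0 0 0 0 0 0 0.085;0 0 0 0 0 0 0.085")

```text
time: 10.4
position: [0.6262, 0.2912, 0.0715]
orientation: [0.624, 0.681, -0.258, 0.283]
force: [0.8, -0.0, 0.1]
finger_gap: 0.0848
gripper_force: 0.0
```

Emit:
arm_command(motion="0 0 0 0 0 0 0.05;0 0 0 0 0 0 0.05;0 0 0 0 0 0 0.05;0 0 0 0 0 0 0.05;0 0 0 0 0 0 0.05;0 0 0 0 0 0 0.05")

```text
time: 11.0
position: [0.627, 0.2929, 0.0739]
orientation: [0.624, 0.681, -0.256, 0.284]
force: [-0.7, -0.1, 6.6]
finger_gap: 0.0606
gripper_force: 65.7
```

Emit:
arm_command(motion="0 0 0.02 0 0 0 0.05;0 0 0.04 0 0 0 0.05;0 0 0.03 0.1 0.009 0 0.05;0 -0.002 0 0.131 0.0115 0 0.05;0 -0.002 0 0.131 0.0115 0 0.05;0 -0.002 0 0.131 0.0115 0 0.05;0 -0.002 0 0.131 0.0115 0 0.05;0 -0.002 0 0.131 0.0115 0 0.05;0 -0.002 0 0.131 0.0115 0 0.05;0 -0.002 0 0.131 0.0115 0 0.05;0 -0.002 0 0.131 0.0115 0 0.05;0 0 0 0.131 0.0115 0 0.05")

```text
time: 12.2
position: [0.6253, 0.2757, 0.1617]
orientation: [0.653, 0.715, 0.17, -0.182]
force: [-0.2, -0.2, -1.5]
finger_gap: 0.0608
gripper_force: 65.3
```

Emit:
arm_command(motion="0 0 0 0.131 0.0115 0 0.05;0 0 0 0.131 0.0115 0 0.05;0 0 0 0.025 0.002 0 0.05;0 0 0 0 0 0 0.05;0 0 0 0 0 0 0.05")

```text
time: 12.7
position: [0.6253, 0.2766, 0.1607]
orientation: [0.623, 0.682, 0.259, -0.281]
force: [0.3, 0.9, -1.6]
finger_gap: 0.0605
gripper_force: 65.3
```

```bash
python3 - <<'E'
from up import *
st(); rel((.626,.277,.05),5,45)
P,C,N=pts(); o=readout.get_obs()["position"]; print(o)
for n in("scene","side"):
    m=(N==n)&(C.max(1)>100)&box(P,.54,.71,.18,.36,.10,.17); Q=P[m]
    if len(Q)<30: print(n,len(Q)); continue
    A=np.c_[Q[:,:2],np.ones(len(Q))]; s=np.linalg.lstsq(A,Q[:,2],rcond=None)[0]; r=Q[:,2]-A@s; k=abs(r)<.006; s=np.linalg.lstsq(A[k],Q[k,2],rcond=None)[0]
    print(n,len(Q),"tilt deg",np.degrees(s[:2]).round(1),"z med",np.median(Q[k,2]),rect(Q[k]),np.median(C[m],0))
E
```

```text
t 12.7 p [0.6253 0.2766 0.1607] yaw 5.1 z [-0.061  0.704 -0.708] F [ 0.3  0.9 -1.6] gap 0.0605 gf 65.3 j [ 0.02  0.39  1.74  0.85  1.22 -0.47]
d [ 0.0007  0.0004 -0.1107] r [ 0.     0.003 -0.001] n 3 row [ 0.0002  0.0001 -0.0369] [ 0.0002  0.0009 -0.0005]
[0.62537129 0.27703997 0.16108157]
scene 355 tilt deg [-1.9  7.9] z med 0.1579355737878798 (array([0.627 , 0.2565]), array([52. , 60.5]), np.float32(-86.4)) [149. 128. 101.]
side 283 tilt deg [2.5 0.4] z med 0.16124122974628596 (array([0.6195, 0.3146]), array([41.2, 60.6]), np.float32(-84.6)) [181. 168. 150.]
```

Emit:
arm_command(motion="0 0 -0.04 0 0 0 0.05;0 0 -0.04 0 0 0 0.05;0 0 -0.03 0 0 0 0.05;0 0 -0.005 0 0 0 0.05;0 0 -0.004 0 0 0 0.05;0 0 0 0 0 0 0.05")

```text
time: 13.4
position: [0.6264, 0.2766, 0.0427]
orientation: [0.623, 0.682, 0.26, -0.281]
force: [0.3, 0.5, -1.8]
finger_gap: 0.0604
gripper_force: 65.5
```

Emit:
arm_command(motion="0 0 -0.0015 0 0 0 0.05;0 0 -0.0015 0 0 0 0.05;0 0 0 0 0 0 0.05")

```text
time: 13.7
position: [0.6257, 0.2761, 0.0389]
orientation: [0.623, 0.682, 0.26, -0.282]
force: [0.3, 0.1, -1.8]
finger_gap: 0.0604
gripper_force: 65.5
```

Emit:
arm_command(motion="0 0 -0.001 0 0 0 0.05;0 0 0 0 0 0 0.05")

```text
time: 13.9
position: [0.6252, 0.276, 0.037]
orientation: [0.624, 0.681, 0.259, -0.282]
force: [-0.5, 0.5, -2.5]
finger_gap: 0.0607
gripper_force: 65.5
```

Emit:
arm_command(motion="0 0 -0.001 0 0 0 0.05;0 0 0 0 0 0 0.05")

```text
time: 14.1
position: [0.6251, 0.2761, 0.0357]
orientation: [0.624, 0.681, 0.259, -0.282]
force: [-0.7, 1.0, -2.3]
finger_gap: 0.0604
gripper_force: 65.5
```

Emit:
arm_command(motion="0 0 -0.001 0 0 0 0.05;0 0 0 0 0 0 0.05")

```text
time: 14.3
position: [0.6253, 0.2761, 0.0352]
orientation: [0.624, 0.681, 0.259, -0.282]
force: [-0.5, -0.5, -0.9]
finger_gap: 0.0606
gripper_force: 65.6
```

Emit:
arm_command(motion="0 0 -0.001 0 0 0 0.05;0 0 0 0 0 0 0.05")

```text
time: 14.5
position: [0.6253, 0.2763, 0.0351]
orientation: [0.623, 0.681, 0.26, -0.283]
force: [-2.1, -2.3, 5.5]
finger_gap: 0.0607
gripper_force: 66.2
```

Emit:
arm_command(motion="0 0 0.002 0 0 0 0.085;0 0 0 0 0 0 0.085;0 0 0 0 0 0 0.085;0 -0.015 0.02 0 0 0 0.085;0 -0.03 0.035 0 0 0 0.085;0 -0.02 0.05 0 0 0 0.085;0 0 0.05 0 0 0 0.085;0 0 0 0 0 0 0.085")

```text
time: 15.3
position: [0.6298, 0.212, 0.1968]
orientation: [0.622, 0.683, 0.265, -0.277]
force: [0.8, 0.4, -0.1]
finger_gap: 0.0844
gripper_force: 0.0
```

```bash
python3 - <<'E'
from up import *
st(); rel((.5545,.0365,.18),-4.6,-45)
P,C,N=pts()
for n in("scene","side"):
    m=(N==n)&(C.max(1)>100)&box(P,.54,.71,.19,.36,.027,.042); Q=P[m]
    print(n,rect(Q),np.median(Q[:,2]),np.median(C[m],0))
    w=(N==n)&(C[:,0]>C[:,2]+25); m=w&box(P,.505,.61,-.03,.11,.012,.026);print(rect(P[m]))
E
```

```text
t 15.3 p [0.6298 0.212  0.1968] yaw 4.9 z [-0.048  0.706 -0.706] F [ 0.8  0.4 -0.1] gap 0.0844 gf 0.0 j [-0.08  0.34  1.75  0.81  1.31 -0.5 ]
d [-0.0753 -0.1755 -0.0168] r [-1.573  0.009 -0.144] n 11 row [-0.0068 -0.016  -0.0015] [-0.143   0.0009 -0.0131]
scene (array([0.6239, 0.2804]), array([ 62. , 101.6]), np.float32(4.7)) 0.03273051829782492 [206.5 200.5 186. ]
(array([0.5547, 0.0359]), array([ 62.9, 102.5]), np.float32(-4.5))
side (array([0.6234, 0.284 ]), array([ 63.8, 101.5]), np.float32(5.6)) 0.03527003010842211 [193. 187. 174.]
(array([0.5545, 0.0374]), array([ 63.4, 101.5]), np.float32(-4.0))
```

Tile 1 lies flat, white face up, at about (0.624, 0.282). Moving to tile 2.

Emit:
arm_command(motion="-0.0063 -0.0146 0 -0.131 0.0008 -0.012 0.085;-0.0063 -0.0146 0 -0.131 0.0008 -0.012 0.085;-0.0063 -0.0146 0 -0.131 0.0008 -0.012 0.085;-0.0063 -0.0146 0 -0.131 0.0008 -0.012 0.085;-0.0063 -0.0146 0 -0.131 0.0008 -0.012 0.085;-0.0063 -0.0146 0 -0.131 0.0008 -0.012 0.085;-0.0063 -0.0146 0 -0.131 0.0008 -0.012 0.085;-0.0063 -0.0146 0 -0.131 0.0008 -0.012 0.085;-0.0063 -0.0146 0 -0.131 0.0008 -0.012 0.085;-0.0063 -0.0146 0 -0.131 0.0008 -0.012 0.085;-0.0063 -0.0146 0 -0.131 0.0008 -0.012 0.085;-0.0063 -0.0146 0 -0.131 0.0008 -0.012 0.085")

```text
time: 16.6
position: [0.5485, 0.0373, 0.1853]
orientation: [0.682, 0.622, -0.286, 0.257]
force: [0.2, 0.3, 0.1]
finger_gap: 0.0853
gripper_force: 0.0
```

Emit:
arm_command(motion="0 0 -0.04 0 0 0 0.085;0 0 -0.03 0 0 0 0.085;0 0 0 0 0 0 0.085")

```text
time: 16.9
position: [0.5448, 0.0371, 0.1102]
orientation: [0.682, 0.623, -0.289, 0.252]
force: [-0.1, 0.5, -0.4]
finger_gap: 0.0852
gripper_force: 0.0
```

```bash
python3 -c "
from go import *
st(); rel((.5536,.0355,.021),-4.4,-45)"
```

```text
t 16.9 p [0.5448 0.0371 0.1102] yaw -5.5 z [-0.079 -0.703 -0.707] F [-0.1  0.5 -0.4] gap 0.0852 gf 0.0 j [ 0.17  0.37  1.89 -0.79  1.27  0.66]
d [ 0.0088 -0.0016 -0.0892] r [-0.001 -0.016  0.019] n 2 row [ 0.0044 -0.0008 -0.0446] [-0.0004 -0.0082  0.0096]
```

Emit:
arm_command(motion="0.0044 -0.0008 -0.01 0 -0.008 0.0096 0.085;0.0044 -0.0008 -0.01 0 -0.008 0.0096 0.085;0 0 -0.025 0 0 0 0.085;0 0 -0.025 0 0 0 0.085;0 0 -0.015 0 0 0 0.085;0 0 -0.004 0 0 0 0.085;0 0 0 0 0 0 0.085")

```text
time: 17.6
position: [0.5587, 0.0357, 0.0284]
orientation: [0.68, 0.626, -0.275, 0.264]
force: [-0.3, 0.3, 0.3]
finger_gap: 0.0847
gripper_force: 0.0
```

```bash
python3 -c "
from go import *
st(); rel((.5536,.0355,.021),-4.4,-45)"
```

```text
t 17.6 p [0.5587 0.0357 0.0284] yaw -4.4 z [-0.044 -0.704 -0.709] F [-0.3  0.3  0.3] gap 0.0847 gf 0.0 j [ 0.17  0.52  1.88 -0.85  1.15  0.78]
d [-0.0051 -0.0002 -0.0074] r [-0.002  0.014  0.   ] n 1 row [-0.0051 -0.0002 -0.0074] [-0.0018  0.0141  0.0002]
```

Emit:
arm_command(motion="-0.004 0 -0.004 0 0.012 0 0.085;0 0 -0.004 0 0 0 0.085;0 0 0 0 0 0 0.085;0 0 0 0 0 0 0.05;0 0 0 0 0 0 0.05;0 0 0 0 0 0 0.05;0 0 0 0 0 0 0.05;0 0 0 0 0 0 0.05;0 0 0 0 0 0 0.05;0 0 0.01 0 0 0 0.05;0 0 0.03 0 0 0 0.05;0 0 0 0 0 0 0.05")

```text
time: 18.8
position: [0.5561, 0.0359, 0.063]
orientation: [0.679, 0.627, -0.277, 0.261]
force: [0.4, 0.5, -0.9]
finger_gap: 0.0602
gripper_force: 65.3
```

```bash
python3 -c "
from go import *
st(); rel((.466,.26,.19),5,45)"
```

```text
t 18.8 p [0.5561 0.0359 0.063 ] yaw -4.4 z [-0.049 -0.703 -0.71 ] F [ 0.4  0.5 -0.9] gap 0.0602 gf 65.3 j [ 0.17  0.45  1.88 -0.83  1.19  0.73]
d [-0.0901  0.2241  0.127 ] r [1.569 0.014 0.135] n 11 row [-0.0082  0.0204  0.0115] [0.1426 0.0013 0.0123]
```

Emit:
arm_command(motion="0 0 0.04 0 0 0 0.05;0 0 0.045 0 0 0 0.05;0 0 0.04 0.06 0 0 0.05;-0.008 0.02 0.01 0.131 0.001 0.012 0.05;-0.008 0.02 0 0.131 0.001 0.012 0.05;-0.008 0.02 0 0.131 0.001 0.012 0.05;-0.008 0.02 0 0.131 0.001 0.012 0.05;-0.008 0.02 0 0.131 0.001 0.012 0.05;-0.008 0.02 0 0.131 0.001 0.012 0.05")

```text
time: 19.7
position: [0.5055, 0.1563, 0.1943]
orientation: [0.702, 0.711, 0.011, -0.036]
force: [-0.6, -0.5, -2.3]
finger_gap: 0.0601
gripper_force: 65.7
```

Emit:
arm_command(motion="-0.008 0.02 0 0.131 0.001 0.012 0.05;-0.008 0.02 0 0.131 0.001 0.012 0.05;-0.008 0.02 0 0.131 0.001 0.012 0.05;-0.008 0.02 0 0.131 0.001 0.012 0.05;-0.008 0.02 0 0.131 0.001 0.012 0.05;0 0 0 0.07 0 0 0.05;0 0 0 0 0 0 0.05;0 0 0 0 0 0 0.05")

```text
time: 20.5
position: [0.4661, 0.2552, 0.1942]
orientation: [0.624, 0.682, 0.258, -0.282]
force: [-0.1, 0.0, -2.1]
finger_gap: 0.0602
gripper_force: 65.8
```

```bash
python3 -c "
from up import *
rel((.466,.26,.085),5,45); upright()"
```

```text
d [-1.000e-04  4.800e-03 -1.092e-01] r [ 0.001 -0.001 -0.002] n 3 row [-0.      0.0016 -0.0364] [ 0.0005 -0.0002 -0.0006]
t 20.5 p [0.4661 0.2552 0.1942] yaw 5.1 z [-0.063  0.703 -0.708] F [-0.1  0.  -2.1] gap 0.0602 gf 65.8 j [-0.02  0.02  2.12  0.83  1.25 -0.49]
scene 338 min [0.4366 0.2532 0.1449] med [0.4647 0.2575 0.1672] max [0.4948 0.2714 0.1952]
side 99 min [0.4322 0.2537 0.1473] med [0.4546 0.259  0.1571] max [0.4923 0.2697 0.1687]
```

Emit:
arm_command(motion="0 0.0016 -0.04 0 0 0 0.05;0 0.0016 -0.04 0 0 0 0.05;0 0.0016 -0.03 0 0 0 0.05;0 0 -0.01 0 0 0 0.05;0 0 -0.004 0 0 0 0.05;0 0 0 0 0 0 0.05")

```text
time: 21.2
position: [0.4674, 0.2606, 0.0723]
orientation: [0.623, 0.682, 0.259, -0.282]
force: [0.1, -0.1, -2.2]
finger_gap: 0.0604
gripper_force: 65.8
```

Emit:
arm_command(motion="0 0 -0.001 0 0 0 0.05;0 0 0 0 0 0 0.05")

```text
time: 21.4
position: [0.4675, 0.2606, 0.0718]
orientation: [0.622, 0.683, 0.26, -0.281]
force: [-1.0, -0.2, -2.4]
finger_gap: 0.0602
gripper_force: 65.8
```

Emit:
arm_command(motion="0 0 -0.001 0 0 0 0.05;0 0 0 0 0 0 0.05")

```text
time: 21.6
position: [0.4667, 0.2605, 0.0698]
orientation: [0.623, 0.682, 0.259, -0.282]
force: [0.7, -0.4, -2.8]
finger_gap: 0.0605
gripper_force: 65.8
```

Emit:
arm_command(motion="0 0 -0.0015 0 0 0 0.05;0 0 -0.001 0 0 0 0.05;0 0 0 0 0 0 0.05")

```text
time: 21.9
position: [0.4662, 0.2605, 0.0666]
orientation: [0.623, 0.682, 0.259, -0.282]
force: [-0.9, -0.2, -2.5]
finger_gap: 0.0604
gripper_force: 65.8
```

Emit:
arm_command(motion="0 0 -0.001 0 0 0 0.05;0 0 0 0 0 0 0.05")

```text
time: 22.1
position: [0.4663, 0.2605, 0.0656]
orientation: [0.623, 0.682, 0.259, -0.282]
force: [0.0, 0.8, -1.6]
finger_gap: 0.0604
gripper_force: 65.8
```

Emit:
arm_command(motion="0 0 -0.001 0 0 0 0.05;0 0 0 0 0 0 0.05")

```text
time: 22.3
position: [0.4665, 0.2606, 0.0649]
orientation: [0.623, 0.682, 0.259, -0.282]
force: [-0.7, -0.0, -2.4]
finger_gap: 0.0604
gripper_force: 66.0
```

Emit:
arm_command(motion="0 0 -0.001 0 0 0 0.05;0 0 0 0 0 0 0.05")

```text
time: 22.5
position: [0.4666, 0.2607, 0.0648]
orientation: [0.622, 0.682, 0.259, -0.283]
force: [-2.5, -2.5, 5.3]
finger_gap: 0.0604
gripper_force: 66.5
```

Emit:
arm_command(motion="0 0 0.0015 0 0 0 0.085;0 0 0 0 0 0 0.085;0 0 0 0 0 0 0.085;0 -0.015 0.015 0 0 0 0.085;0 -0.03 0.03 0 0 0 0.085;0 -0.03 0.03 0 0 0 0.085;0 -0.015 0.045 0 0 0 0.085;0 0 0.05 -0.1 -0.008 0 0.085;0 0.01 0.03 -0.131 -0.0115 0 0.085;0 0.01 0.01 -0.131 -0.0115 0 0.085;0 0.01 0 -0.131 -0.0115 0 0.085;0 0.01 0 -0.131 -0.0115 0 0.085")

```text
time: 23.7
position: [0.4669, 0.2109, 0.2771]
orientation: [0.673, 0.736, 0.054, -0.056]
force: [0.2, -0.6, -0.3]
finger_gap: 0.0851
gripper_force: 0.0
```

Emit:
arm_command(motion="0 0.01 0 -0.131 -0.0115 0 0.085;0 0.01 0 -0.131 -0.0115 0 0.085;0 0.01 0 -0.131 -0.0115 0 0.085;0 0.01 0 -0.131 -0.0115 0 0.085;0 0.01 0 -0.131 -0.0115 0 0.085;0 0.01 0 -0.131 -0.0115 0 0.085;0 0.01 0 -0.131 -0.0115 0 0.085;0 0.01 0 -0.025 -0.002 0 0.085;0 0 0 0 0 0 0.085;0 0 0 0 0 0 0.085")

```text
time: 24.7
position: [0.4666, 0.2904, 0.2756]
orientation: [0.624, 0.682, -0.259, 0.281]
force: [-0.6, 0.7, -0.1]
finger_gap: 0.085
gripper_force: 0.0
```

```bash
python3 - <<'E'
from up import *
st()
P,C,N=pts(); w=(C[:,0]>C[:,2]+20)
for n in("scene","side"):
    m=(N==n)&w&box(P,.40,.53,.21,.32,.04,.15); Q=P[m]
    if len(Q)<20: print(len(Q)); continue
    print(n,len(Q),"min",np.percentile(Q,2,0).round(4),"med",np.median(Q,0).round(4),"max",np.percentile(Q,98,0).round(4))
    T=Q[Q[:,2]>.108]; 
    if len(T)>20: print("top",rect(T))
rel((.467,.283,.072),5,-45)
E
```

```text
t 24.7 p [0.4666 0.2904 0.2756] yaw 5.0 z [ 0.06  -0.704 -0.708] F [-0.6  0.7 -0.1] gap 0.085 gf 0.0 j [ 0.63  0.25  1.7  -0.65  1.65  0.64]
scene 534 min [0.435  0.2579 0.0425] med [0.4689 0.2624 0.0824] max [0.4958 0.278  0.1153]
top (array([0.4657, 0.2693]), array([18.7, 59.2]), np.float32(-84.8))
side 470 min [0.4336 0.259  0.0421] med [0.4606 0.2645 0.0886] max [0.4945 0.2791 0.1199]
top (array([0.4639, 0.2702]), array([20.3, 61.4]), np.float32(-88.4))
d [ 2.000e-04 -6.800e-03 -2.043e-01] r [-0.001 -0.002  0.   ] n 5 row [ 0.     -0.0014 -0.0409] [-0.0003 -0.0003  0.0001]
```

Emit:
arm_command(motion="0 -0.005 -0.045 0 0 0 0.085;0 -0.004 -0.045 0 0 0 0.085;0 0 -0.045 0 0 0 0.085;0 0 -0.045 0 0 0 0.085;0 0 -0.024 0 0 0 0.085;0 0 0 0 0 0 0.085;0 0 0 0 0 0 0.085")

```text
time: 25.5
position: [0.4672, 0.2811, 0.0725]
orientation: [0.624, 0.681, -0.259, 0.282]
force: [-0.0, 0.0, -0.4]
finger_gap: 0.0851
gripper_force: 0.0
```

Emit:
arm_command(motion="0 0 0 0 0 0 0.05;0 0 0 0 0 0 0.05;0 0 0 0 0 0 0.05;0 0 0 0 0 0 0.05;0 0 0 0 0 0 0.05;0 0 0 0 0 0 0.05")

```text
time: 26.1
position: [0.4679, 0.2824, 0.0743]
orientation: [0.624, 0.681, -0.258, 0.283]
force: [-0.3, 0.8, 6.6]
finger_gap: 0.0602
gripper_force: 65.5
```

Emit:
arm_command(motion="0 0 0.02 0 0 0 0.05;0 0 0.04 0 0 0 0.05;0 0 0.03 0.1 0.009 0 0.05;0 -0.001 0 0.131 0.0115 0 0.05;0 -0.002 0 0.131 0.0115 0 0.05;0 -0.002 0 0.131 0.0115 0 0.05;0 -0.002 0 0.131 0.0115 0 0.05;0 -0.002 0 0.131 0.0115 0 0.05;0 -0.002 0 0.131 0.0115 0 0.05;0 -0.002 0 0.131 0.0115 0 0.05;0 -0.002 0 0.131 0.0115 0 0.05;0 0 0 0.131 0.0115 0 0.05")

```text
time: 27.3
position: [0.4665, 0.2662, 0.1622]
orientation: [0.653, 0.715, 0.169, -0.183]
force: [-0.1, -0.1, -2.3]
finger_gap: 0.0604
gripper_force: 65.3
```

Emit:
arm_command(motion="0 0 0 0.131 0.0115 0 0.05;0 0 0 0.131 0.0115 0 0.05;0 0 0 0.025 0.002 0 0.05;0 0 0 0 0 0 0.05;0 0 0 0 0 0 0.05")

```text
time: 27.8
position: [0.4665, 0.2668, 0.1617]
orientation: [0.623, 0.683, 0.258, -0.282]
force: [0.2, -0.8, -1.1]
finger_gap: 0.0606
gripper_force: 65.3
```

```bash
python3 - <<'E'
from up import *
st(); rel((.466,.264,.05),5,45)
P,C,N=pts(); o=readout.get_obs()["position"]; print(o)
for n in("scene","side"):
    m=(N==n)&(C.max(1)>100)&box(P,.39,.55,.17,.35,.10,.17); Q=P[m]
    if len(Q)<30: print(n,len(Q)); continue
    A=np.c_[Q[:,:2],np.ones(len(Q))]; s=np.linalg.lstsq(A,Q[:,2],rcond=None)[0]; r=Q[:,2]-A@s; k=abs(r)<.006; s=np.linalg.lstsq(A[k],Q[k,2],rcond=None)[0]
    print(n,len(Q),"tilt deg",np.degrees(s[:2]).round(1),"z med",np.median(Q[k,2]),rect(Q[k]),np.median(C[m],0))
E
```

```text
t 27.8 p [0.4665 0.2668 0.1617] yaw 5.2 z [-0.063  0.703 -0.708] F [ 0.2 -0.8 -1.1] gap 0.0606 gf 65.3 j [ 0.01  0.08  2.13  0.86  1.19 -0.53]
d [-0.0005 -0.0028 -0.1117] r [ 0.001  0.002 -0.004] n 3 row [-0.0002 -0.0009 -0.0372] [ 0.0004  0.0006 -0.0013]
[0.46658068 0.26717329 0.16206335]
scene 306 tilt deg [-0.9  7.6] z med 0.15707657108214843 (array([0.4685, 0.2477]), array([54., 61.]), np.float32(-0.0)) [143.  121.5 102.5]
side 298 tilt deg [1.9 1.6] z med 0.1605004133293051 (array([0.4548, 0.3037]), array([38., 48.]), np.float32(-0.0)) [170.  151.5 130.5]
```

Emit:
arm_command(motion="0 -0.001 -0.04 0 0 0 0.05;0 -0.001 -0.04 0 0 0 0.05;0 -0.001 -0.032 0 0 0 0.05;0 0 -0.006 0 0 0 0.05;0 0 -0.004 0 0 0 0.05;0 0 -0.001 0 0 0 0.05;0 0 0 0 0 0 0.05")

```text
time: 28.6
position: [0.4678, 0.2638, 0.0401]
orientation: [0.622, 0.683, 0.26, -0.281]
force: [1.1, 0.3, -2.2]
finger_gap: 0.0603
gripper_force: 65.6
```

Emit:
arm_command(motion="0 0 -0.001 0 0 0 0.05;0 0 0 0 0 0 0.05")

```text
time: 28.8
position: [0.467, 0.2636, 0.0383]
orientation: [0.622, 0.683, 0.259, -0.282]
force: [-0.8, 0.4, -0.9]
finger_gap: 0.0603
gripper_force: 65.6
```

Emit:
arm_command(motion="0 0 -0.001 0 0 0 0.05;0 0 0 0 0 0 0.05")

```text
time: 29.0
position: [0.4668, 0.2636, 0.0368]
orientation: [0.623, 0.682, 0.259, -0.282]
force: [1.5, -0.6, -0.3]
finger_gap: 0.0604
gripper_force: 65.8
```

Emit:
arm_command(motion="0 0 -0.001 0 0 0 0.05;0 0 0 0 0 0 0.05")

```text
time: 29.2
position: [0.4669, 0.2637, 0.0367]
orientation: [0.622, 0.682, 0.259, -0.284]
force: [-1.5, -3.6, 5.0]
finger_gap: 0.0606
gripper_force: 66.6
```

Emit:
arm_command(motion="0 0 0.002 0 0 0 0.085;0 0 0 0 0 0 0.085;0 0 0 0 0 0 0.085;0 -0.015 0.02 0 0 0 0.085;0 -0.03 0.035 0 0 0 0.085;0 -0.02 0.05 0 0 0 0.085;0 0 0.05 -0.131 -0.0115 0 0.085;0 0 0.05 -0.131 -0.0115 0 0.085;0 0 0.03 -0.131 -0.0115 0 0.06;0 -0.03 0 -0.131 -0.0115 0 0.06;0 -0.03 0 -0.131 -0.0115 0 0.06;0 -0.03 0 -0.131 -0.0115 0 0.06")

```text
time: 30.4
position: [0.4665, 0.1092, 0.2699]
orientation: [0.674, 0.739, -0.003, 0.003]
force: [-0.4, 0.2, -0.7]
finger_gap: 0.0604
gripper_force: 0.0
```

Emit:
arm_command(motion="0.006 -0.045 0 0 0 -0.008 0.06;0.006 -0.045 0 0 0 -0.008 0.06;0.006 -0.045 0 0 0 -0.008 0.06;0.006 -0.045 0 0 0 -0.008 0.06;0.006 -0.045 0 0 0 -0.008 0.06;0.006 -0.045 0 0 0 -0.008 0.06;0.006 -0.045 0 0 0 -0.008 0.06;0.006 -0.045 0 0 0 -0.008 0.06;0.006 -0.03 0 0 0 -0.008 0.06;0 0 0 0 0 0 0.06")

```text
time: 31.4
position: [0.5202, -0.2834, 0.2679]
orientation: [0.702, 0.712, -0.002, 0.0]
force: [-0.2, 0.1, 0.3]
finger_gap: 0.0598
gripper_force: 0.0
```

```bash
cat > chk.py <<'E'
from up import *
def fit(q):
    A=np.c_[2*q[:,:2],np.ones(len(q))]; s=np.linalg.lstsq(A,(q[:,:2]**2).sum(1),rcond=None)[0]; return s[:2].round(4),round(float(np.sqrt(s[2]+s[:2]@s[:2])),4)
def chk(tiles=((.624,.282),(.466,.271)),bots=((.5307,-.307,.11),(.4393,-.3027,.08))):
    P,C,N=pts()
    for n in("scene","side"):
        for x,y in tiles:
            m=(N==n)&(C.max(1)>100)&box(P,x-.06,x+.06,y-.08,y+.08,.027,.042); print(n,"tile",rect(P[m]),np.median(P[m,2]).round(4))
        for x,y,h in bots:
            m=(N==n)&(C[:,0]>C[:,2]+20)&box(P,x-.04,x+.04,y-.04,y+.04,h-.03,h+.006)
            if m.sum()>10: print(n,"bottle",m.sum(),fit(P[m]),P[m,2].max().round(3))
E
python3 - <<'E'
from chk import *
st(); chk(); rel((.5307,-.307,.2),2,0)
E
```

```text
t 31.4 p [ 0.5202 -0.2834  0.2679] yaw 0.8 z [-0.002 -0.003 -1.   ] F [-0.2  0.1  0.3] gap 0.0598 gf 0.0 j [-0.67  0.09  1.77 -0.    1.28 -0.68]
scene tile (array([0.6241, 0.2794]), array([62.1, 99.7]), np.float32(5.2)) 0.0327
scene tile (array([0.4657, 0.2689]), array([ 60.8, 101.8]), np.float32(4.8)) 0.0327
scene bottle 356 (array([ 0.5311, -0.3079]), 0.0152) 0.111
scene bottle 301 (array([ 0.4395, -0.3036]), 0.0152) 0.081
side tile (array([0.6242, 0.2819]), array([ 64.8, 101.2]), np.float32(5.2)) 0.0355
side tile (array([0.4645, 0.2695]), array([ 63.1, 100.7]), np.float32(4.5)) 0.0353
side bottle 217 (array([ 0.5303, -0.3061]), 0.0152) 0.115
side bottle 203 (array([ 0.4389, -0.3022]), 0.0151) 0.086
d [ 0.0106 -0.0269 -0.0679] r [ 0.001 -0.003  0.018] n 2 row [ 0.0053 -0.0135 -0.0339] [ 0.0006 -0.0013  0.0088]
```

Both tiles are flat with the white face up. Grasping the tall bottle by its neck.

Emit:
arm_command(motion="0.0053 -0.012 -0.03 0 0 0 0.06;0.0053 -0.0117 -0.03 0 0 0 0.06;0 0 -0.035 0 0 0 0.06;0 0 -0.035 0 0 0 0.06;0 0 -0.03 0 0 0 0.06;0 0 -0.018 0 0 0 0.06;0 0 0 0 0 0 0.06")

```text
time: 32.2
position: [0.529, -0.3003, 0.0871]
orientation: [0.7, 0.714, -0.002, -0.003]
force: [-1.1, -0.2, -0.4]
finger_gap: 0.06
gripper_force: 0.0
```

Emit:
arm_command(motion="0 0 0 0 0 0 0.02;0 0 0 0 0 0 0.02;0 0 0 0 0 0 0.02;0 0 0 0 0 0 0.02;0 0 0 0 0 0 0.02;0 0 0 0 0 0 0.02")

```text
time: 32.8
position: [0.532, -0.3042, 0.0928]
orientation: [0.701, 0.714, -0.001, 0.002]
force: [-0.3, 1.8, 6.3]
finger_gap: 0.0325
gripper_force: 60.2
```

Emit:
arm_command(motion="0 0 0.01 0 0 0 0.02;0 0 0.02 0 0 0 0.02;0 0 0 0 0 0 0.02;0 0 0 0 0 0 0.02")

```text
time: 33.2
position: [0.531, -0.3038, 0.1208]
orientation: [0.701, 0.714, -0.002, 0.001]
force: [-0.3, 0.8, -2.5]
finger_gap: 0.0327
gripper_force: 59.9
```

```bash
python3 - <<'E'
from chk import *
st(); rel((.6241,.2807,.25),0.8,0)
E
```

```text
t 33.2 p [ 0.531  -0.3038  0.1208] yaw 1.1 z [-0.001 -0.003 -1.   ] F [-0.3  0.8 -2.5] gap 0.0327 gf 59.9 j [-0.68  0.28  1.83 -0.    1.02 -0.7 ]
d [0.0931 0.5845 0.1292] r [ 0.003 -0.001 -0.004] n 13 row [0.0072 0.045  0.0099] [ 0.0003 -0.0001 -0.0003]
```

Emit:
arm_command(motion="0 0 0.045 0 0 0 0.02;0 0 0.045 0 0 0 0.02;0 0 0.045 0 0 0 0.02;0 0.02 0.025 0 0 0 0.02;0 0.045 0 0 0 0 0.02;0 0.045 0 0 0 0 0.02;0 0.045 0 0 0 0 0.02;0 0.045 0 0 0 0 0.02;0 0.045 0 0 0 0 0.02;0 0.045 0 0 0 0 0.02;0 0.045 0 0 0 0 0.02;0.01 0.045 0 0 0 0 0.02")

```text
time: 34.4
position: [0.5396, 0.0781, 0.2792]
orientation: [0.701, 0.714, -0.003, -0.0]
force: [1.0, -0.5, -2.3]
finger_gap: 0.0331
gripper_force: 60.4
```

Emit:
arm_command(motion="0.015 0.04 0 0 0 0 0.02;0.015 0.04 0 0 0 0 0.02;0.015 0.04 0 0 0 0 0.02;0.015 0.04 -0.02 0 0 0 0.02;0.013 0.03 -0.02 0 0 0 0.02;0.01 0.02 -0.03 0 0 0 0.02;0 0 0 0 0 0 0.02;0 0 0 0 0 0 0.02")

```text
time: 35.2
position: [0.6228, 0.286, 0.2077]
orientation: [0.7, 0.714, -0.004, -0.001]
force: [0.2, -0.0, -1.2]
finger_gap: 0.0327
gripper_force: 60.6
```

```bash
python3 - <<'E'
from chk import *
st(); rel((.6241,.2807,.15),0.8,0)
o=readout.get_obs()["position"]
P,C,N=pts()
for n in("scene","side"):
    m=(N==n)&(C[:,0]>C[:,2]+20)&box(P,o[0]-.04,o[0]+.04,o[1]-.04,o[1]+.04,o[2]-.1,o[2]-.03)
    Q=P[m]; print(n,len(Q),Q.min(0).round(3),Q.max(0).round(3))
    for h in(-.088,-.072,-.056):
        q=Q[abs(Q[:,2]-o[2]-h)<.008]
        if len(q)>20: print(h,fit(q))
E
```

```text
t 35.2 p [0.6228 0.286  0.2077] yaw 1.1 z [-0.007 -0.005 -1.   ] F [ 0.2 -0.  -1.2] gap 0.0327 gf 60.6 j [ 0.28  0.35  1.58 -0.    1.22  0.27]
d [ 0.0013 -0.0053 -0.0577] r [ 0.005 -0.007 -0.005] n 2 row [ 0.0007 -0.0027 -0.0288] [ 0.0025 -0.0033 -0.0026]
scene 485 [0.596 0.25  0.113] [0.649 0.292 0.178]
-0.088 (array([0.6208, 0.2807]), 0.0274)
-0.072 (array([0.6208, 0.281 ]), 0.0255)
-0.056 (array([0.6211, 0.2812]), 0.022)
side 315 [0.592 0.253 0.119] [0.643 0.301 0.178]
-0.088 (array([0.6222, 0.2844]), 0.0276)
-0.072 (array([0.621 , 0.2822]), 0.0254)
-0.056 (array([0.6214, 0.2824]), 0.0226)
```

Emit:
arm_command(motion="0.003 -0.001 -0.03 0 0 0 0.02;0 0 -0.03 0.005 -0.007 0 0.02;0 0 -0.012 0 0 0 0.02;0 0 -0.003 0 0 0 0.02;0 0 0 0 0 0 0.02")

```text
time: 35.8
position: [0.6277, 0.285, 0.1371]
orientation: [0.701, 0.713, 0.003, 0.002]
force: [0.4, 0.5, -1.1]
finger_gap: 0.0329
gripper_force: 60.6
```

Emit:
arm_command(motion="0 0 -0.0015 0 0 0 0.02;0 0 0 0 0 0 0.02")

```text
time: 36.0
position: [0.628, 0.2855, 0.1362]
orientation: [0.701, 0.714, 0.004, 0.002]
force: [-1.2, 0.1, -1.6]
finger_gap: 0.0329
gripper_force: 60.6
```

Emit:
arm_command(motion="0 0 -0.001 0 0 0 0.02;0 0 0 0 0 0 0.02")

```text
time: 36.2
position: [0.6272, 0.2854, 0.1338]
orientation: [0.701, 0.714, 0.003, 0.001]
force: [0.3, 0.4, -2.3]
finger_gap: 0.0329
gripper_force: 60.6
```

Emit:
arm_command(motion="0 0 -0.001 0 0 0 0.02;0 0 0 0 0 0 0.02")

```text
time: 36.4
position: [0.6269, 0.2853, 0.132]
orientation: [0.701, 0.714, 0.003, 0.001]
force: [0.3, -0.6, -1.5]
finger_gap: 0.0326
gripper_force: 60.6
```

Emit:
arm_command(motion="0 0 -0.0015 0 0 0 0.02;0 0 -0.0015 0 0 0 0.02;0 0 0 0 0 0 0.02")

```text
time: 36.7
position: [0.6267, 0.2852, 0.1287]
orientation: [0.701, 0.714, 0.002, 0.001]
force: [-0.3, -0.3, -2.1]
finger_gap: 0.0331
gripper_force: 60.6
```

Emit:
arm_command(motion="0 0 -0.001 0 0 0 0.02;0 0 0 0 0 0 0.02")

```text
time: 36.9
position: [0.6269, 0.2852, 0.128]
orientation: [0.701, 0.714, 0.003, 0.001]
force: [-0.2, 1.0, -2.0]
finger_gap: 0.0328
gripper_force: 60.6
```

Emit:
arm_command(motion="0 0 -0.001 0 0 0 0.02;0 0 0 0 0 0 0.02")

```text
time: 37.1
position: [0.6269, 0.2853, 0.1271]
orientation: [0.701, 0.714, 0.003, 0.001]
force: [-0.4, 0.2, -1.1]
finger_gap: 0.0328
gripper_force: 60.6
```

Emit:
arm_command(motion="0 0 -0.001 0 0 0 0.02;0 0 0 0 0 0 0.02")

```text
time: 37.3
position: [0.6271, 0.2854, 0.127]
orientation: [0.701, 0.714, 0.003, 0.001]
force: [-0.9, 0.6, 1.8]
finger_gap: 0.0326
gripper_force: 61.0
```

Emit:
arm_command(motion="0 0 0.001 0 0 0 0.06;0 0 0 0 0 0 0.06;0 0 0 0 0 0 0.06;0 0 0.02 0 0 0 0.06;0 0 0.04 0 0 0 0.06;0 0 0.045 0 0 0 0.06;-0.01 -0.02 0.045 0 0 0 0.06;-0.017 -0.045 0 0 0 0 0.06;-0.017 -0.045 0 0 0 0 0.06;-0.017 -0.045 0 0 0 0 0.06;-0.017 -0.045 0 0 0 0 0.06;-0.017 -0.045 0 0 0 0 0.06")

```text
time: 38.5
position: [0.5311, 0.0388, 0.2773]
orientation: [0.7, 0.714, 0.003, 0.002]
force: [0.1, -0.4, 0.6]
finger_gap: 0.0599
gripper_force: 0.0
```

Emit:
arm_command(motion="-0.017 -0.045 0 0 0 0 0.06;-0.017 -0.045 0 0 0 0 0.06;-0.015 -0.045 0 0 0 0 0.06;-0.014 -0.045 0 0 0 0 0.06;-0.014 -0.045 0 0 0 0 0.06;-0.014 -0.045 -0.03 0 0 0 0.06;-0.01 -0.045 -0.03 0 0 0 0.06;0 -0.03 -0.02 0 0 0 0.06;0 0 0 0 0 0 0.06;0 0 0 0 0 0 0.06")

```text
time: 39.5
position: [0.4331, -0.296, 0.2024]
orientation: [0.701, 0.713, 0.003, 0.001]
force: [1.5, 0.7, 0.4]
finger_gap: 0.0602
gripper_force: 0.0
```

```bash
python3 - <<'E'
from chk import *
st(); chk(((.466,.27),),((.6241,.2807,.144),(.4393,-.3027,.08))); rel((.4393,-.3027,.062),0,0)
E
```

```text
t 39.5 p [ 0.4331 -0.296   0.2024] yaw 1.0 z [ 0.005  0.003 -1.   ] F [1.5 0.7 0.4] gap 0.0602 gf 0.0 j [-0.8  -0.    1.99  0.01  1.15 -0.82]
scene tile (array([0.4658, 0.269 ]), array([ 62.1, 100.7]), np.float32(4.2)) 0.0325
scene bottle 193 (array([0.6261, 0.2807]), 0.0152) 0.143
scene bottle 298 (array([ 0.4394, -0.3036]), 0.0151) 0.08
side tile (array([0.4648, 0.2696]), array([ 62.2, 101.7]), np.float32(6.3)) 0.0351
side bottle 207 (array([ 0.439 , -0.3022]), 0.015) 0.085
d [ 0.0053 -0.0073 -0.1419] r [-0.001  0.007 -0.019] n 3 row [ 0.0018 -0.0024 -0.0473] [-0.0004  0.0023 -0.0064]
```

Emit:
arm_command(motion="0.003 -0.0035 -0.03 0 0 0 0.06;0.003 -0.0035 -0.03 0 0 0 0.06;0 0 -0.03 0 0 0 0.06;0 0 -0.03 0 0 0 0.06;0 0 -0.02 0 0 0 0.06;0 0 -0.002 0 0 0 0.06;0 0 0 0 0 0 0.06;0 0 0 0 0 0 0.06")

```text
time: 40.4
position: [0.4408, -0.3034, 0.063]
orientation: [0.7, 0.714, 0.003, 0.003]
force: [-0.3, -0.1, 0.4]
finger_gap: 0.0598
gripper_force: 0.0
```

Emit:
arm_command(motion="0 0 0 0 0 0 0.02;0 0 0 0 0 0 0.02;0 0 0 0 0 0 0.02;0 0 0 0 0 0 0.02;0 0 0 0 0 0 0.02;0 0 0 0 0 0 0.02")

```text
time: 41.0
position: [0.4403, -0.3037, 0.0626]
orientation: [0.701, 0.714, 0.003, 0.003]
force: [-0.2, 1.4, 6.7]
finger_gap: 0.0325
gripper_force: 60.1
```

Emit:
arm_command(motion="0 0 0.01 0 0 0 0.02;0 0 0.02 0 0 0 0.02;0 0 0.045 0 0 0 0.02;0 0 0.045 0 0 0 0.02;0 0 0.045 0 0 0 0.02;0 0 0.03 0 0 0 0.02;0 0 0 0 0 0 0.02")

```text
time: 41.7
position: [0.4411, -0.3045, 0.2621]
orientation: [0.701, 0.714, 0.003, 0.007]
force: [0.9, -0.7, -2.3]
finger_gap: 0.0327
gripper_force: 60.1
```

```bash
python3 - <<'E'
from chk import *
st(); rel((.465,.2695,.25),0.8,0)
E
```

```text
t 41.7 p [ 0.4411 -0.3045  0.2621] yaw 1.1 z [ 0.013 -0.006 -1.   ] F [ 0.9 -0.7 -2.3] gap 0.0327 gf 60.1 j [-0.8  -0.04  1.91  0.01  1.25 -0.82]
d [ 0.0239  0.574  -0.0121] r [ 0.006  0.013 -0.005] n 12 row [ 0.002   0.0478 -0.001 ] [ 0.0005  0.0011 -0.0004]
```

Emit:
arm_command(motion="0.01 0.04 0 0 0 0 0.02;0.01 0.045 0 0 0 0 0.02;0.01 0.045 0 0 0 0 0.02;0.01 0.045 0 0 0 0 0.02;0.01 0.045 0 0 0 0 0.02;0.01 0.045 0 0 0 0 0.02;0 0.045 0 0 0 0 0.02;0 0.045 0 0 0 0 0.02;0 0.045 0 0 0 0 0.02;-0.006 0.045 0 0 0 0 0.02;-0.01 0.045 -0.01 0 0 0 0.02;-0.01 0.045 -0.02 0 0 0 0.02")

```text
time: 42.9
position: [0.4729, 0.2337, 0.2253]
orientation: [0.701, 0.714, 0.003, 0.001]
force: [0.5, 0.3, -1.5]
finger_gap: 0.0329
gripper_force: 60.0
```

Emit:
arm_command(motion="-0.01 0.03 -0.04 0.006 0.013 0 0.02;0 0.009 -0.04 0 0 0 0.02;0 0 0 0 0 0 0.02;0 0 0 0 0 0 0.02")

```text
time: 43.3
position: [0.4623, 0.2698, 0.145]
orientation: [0.7, 0.714, -0.002, -0.006]
force: [1.0, 0.3, -0.6]
finger_gap: 0.0323
gripper_force: 60.3
```

```bash
python3 - <<'E'
from chk import *
st()
o=readout.get_obs()["position"]
P,C,N=pts()
for n in("scene","side"):
    m=(N==n)&(C[:,0]>C[:,2]+20)&box(P,o[0]-.04,o[0]+.04,o[1]-.04,o[1]+.04,o[2]-.075,o[2]-.01)
    Q=P[m]; print(n,len(Q),Q.min(0).round(3),Q.max(0).round(3))
    for h in(-.055,-.043,-.032):
        q=Q[abs(Q[:,2]-o[2]-h)<.006]
        if len(q)>20: print(h,fit(q))
E
```

```text
t 43.3 p [0.4623 0.2698 0.145 ] yaw 1.1 z [-0.012  0.006 -1.   ] F [ 1.   0.3 -0.6] gap 0.0323 gf 60.3 j [0.33 0.1  2.   0.01 1.05 0.31]
scene 292 [0.435 0.239 0.08 ] [0.489 0.285 0.134]
-0.055 (array([0.4605, 0.2686]), 0.0268)
-0.043 (array([0.461 , 0.2684]), 0.0229)
-0.032 (array([0.4612, 0.2687]), 0.0183)
side 273 [0.432 0.242 0.084] [0.491 0.29  0.135]
-0.055 (array([0.4616, 0.271 ]), 0.0267)
-0.043 (array([0.4618, 0.2702]), 0.0251)
-0.032 (array([0.4612, 0.2694]), 0.0195)
```

Emit:
arm_command(motion="0.003 0 -0.02 0 -0.01 0 0.02;0 0 -0.015 0 0 0 0.02;0 0 -0.004 0 0 0 0.02;0 0 0 0 0 0 0.02;0 0 0 0 0 0 0.02")

```text
time: 43.9
position: [0.4672, 0.2704, 0.1086]
orientation: [0.701, 0.713, 0.004, -0.002]
force: [0.1, 0.0, -1.7]
finger_gap: 0.0328
gripper_force: 60.3
```

Emit:
arm_command(motion="0 0 -0.0015 0 0 0 0.02;0 0 -0.001 0 0 0 0.02;0 0 0 0 0 0 0.02")

```text
time: 44.2
position: [0.4667, 0.2704, 0.1054]
orientation: [0.701, 0.714, 0.004, -0.002]
force: [-1.2, -0.6, -2.0]
finger_gap: 0.0323
gripper_force: 60.3
```

Emit:
arm_command(motion="0 0 -0.001 0 0 0 0.02;0 0 0 0 0 0 0.02")

```text
time: 44.4
position: [0.4666, 0.2704, 0.1042]
orientation: [0.701, 0.714, 0.004, -0.002]
force: [-0.1, -0.7, -2.1]
finger_gap: 0.0327
gripper_force: 60.3
```

Emit:
arm_command(motion="0 0 -0.001 0 0 0 0.02;0 0 0 0 0 0 0.02")

```text
time: 44.6
position: [0.4665, 0.2703, 0.1031]
orientation: [0.701, 0.714, 0.004, -0.002]
force: [-0.5, 0.3, -1.8]
finger_gap: 0.0325
gripper_force: 60.3
```

Emit:
arm_command(motion="0 0 -0.002 0 0 0 0.02;0 0 -0.002 0 0 0 0.02;0 0 -0.001 0 0 0 0.02;0 0 0 0 0 0 0.02")

```text
time: 45.0
position: [0.4665, 0.2703, 0.0979]
orientation: [0.701, 0.714, 0.003, -0.002]
force: [0.0, 0.2, -1.3]
finger_gap: 0.0327
gripper_force: 60.3
```

Emit:
arm_command(motion="0 0 -0.001 0 0 0 0.02;0 0 0 0 0 0 0.02")

```text
time: 45.2
position: [0.4666, 0.2704, 0.0971]
orientation: [0.701, 0.714, 0.004, -0.002]
force: [-0.2, -1.3, -2.4]
finger_gap: 0.0324
gripper_force: 60.3
```

Emit:
arm_command(motion="0 0 -0.001 0 0 0 0.02;0 0 0 0 0 0 0.02")

```text
time: 45.4
position: [0.4668, 0.2705, 0.0968]
orientation: [0.701, 0.714, 0.004, -0.002]
force: [-0.7, -0.1, -0.0]
finger_gap: 0.0323
gripper_force: 60.7
```

Emit:
arm_command(motion="0 0 0 0 0 0 0.06;0 0 0 0 0 0 0.06;0 0 0 0 0 0 0.06;0 0 0.02 0 0 0 0.05;0 0 0.045 0 0 0 0.05;0 0 0.045 0 0 0 0.05;0 0 0.045 0 0 0 0.05;0.01 -0.02 0.045 0 0 0 0.05;0.018 -0.045 0 0 0 0 0.05;0.018 -0.045 0 0 0 0 0.05;0.018 -0.045 0 0 0 0 0.05;0.018 -0.045 0 0 0 0 0.05")

```text
time: 46.6
position: [0.549, 0.0687, 0.2964]
orientation: [0.7, 0.714, 0.004, -0.002]
force: [1.1, 0.1, 1.0]
finger_gap: 0.0498
gripper_force: 0.0
```

Emit:
arm_command(motion="0.018 -0.045 0 0 0 0 0.05;0.018 -0.045 0 0 0 0 0.05;0.018 -0.045 0 0 0 0 0.05;0.018 -0.045 0 0 0 0 0.05;0.018 -0.045 0 0 0 0 0.05;0.018 -0.045 0 0 0 0 0.05;0 -0.03 0 0 0 0 0.05;0 0 0 0 0 0 0.05;0 0 0 0 0 0 0.05")

```text
time: 47.5
position: [0.6564, -0.23, 0.2954]
orientation: [0.701, 0.713, 0.004, -0.003]
force: [-0.1, -0.5, 0.4]
finger_gap: 0.0494
gripper_force: 0.0
```

```bash
python3 - <<'E'
from chk import *
st(); chk((),((.626,.281,.144),(.465,.2695,.114)))
P,C,N=pts()
for n in("scene","side"):
    for y,h in((-.245,.157),(-.077,.127)):
        m=(N==n)&(C.sum(1)<150)&box(P,.63,.685,y-.025,y+.025,.08,h+.004); Q=P[m]
        for lo,hi in((.08,h-.02),(h-.02,h+.004)):
            q=Q[(Q[:,2]>lo)&(Q[:,2]<hi)]
            if len(q)>10: print(n,y,len(q),"fit",fit(q),"med",np.median(q,0).round(4),q[:,2].max().round(3),"rng",np.percentile(q[:,:2],3,0).round(4),np.percentile(q[:,:2],97,0).round(4))
rel((.657,-.245,.2),0,0)
p,d,K,T=cap("wrist"); save("w1",p,1.5)
print(K.tolist(),np.linalg.inv(T).round(3).tolist())
np.savez("w1.npz",p=p,d=d,K=K,T=T)
E
```

```text
t 47.5 p [ 0.6564 -0.23    0.2954] yaw 1.0 z [ 0.002  0.009 -1.   ] F [-0.1 -0.5  0.4] gap 0.0494 gf 0.0 j [-0.49  0.3   1.47  0.01  1.37 -0.5 ]
scene bottle 192 (array([0.6262, 0.2807]), 0.0153) 0.144
scene bottle 153 (array([0.4657, 0.2699]), 0.0154) 0.113
side bottle 156 (array([0.6259, 0.283 ]), 0.0155) 0.15
side bottle 169 (array([0.4652, 0.2717]), 0.0154) 0.12
scene -0.245 144 fit (array([ 0.6572, -0.2467]), 0.0059) med [ 0.6607 -0.2506  0.1091] 0.137 rng [ 0.6554 -0.2536] [ 0.6639 -0.2436]
scene -0.245 58 fit (array([ 0.6578, -0.2469]), 0.0053) med [ 0.6612 -0.2501  0.1469] 0.157 rng [ 0.656 -0.253] [ 0.6639 -0.2438]
scene -0.077 57 fit (array([ 0.6556, -0.0797]), 0.0053) med [ 0.6581 -0.0832  0.0941] 0.107 rng [ 0.6526 -0.0858] [ 0.6617 -0.0773]
scene -0.077 46 fit (array([ 0.6552, -0.0793]), 0.0056) med [ 0.6582 -0.0832  0.1173] 0.126 rng [ 0.6522 -0.0856] [ 0.6613 -0.0766]
side -0.245 12 fit (array([ 0.6505, -0.2461]), 0.0028) med [ 0.6504 -0.2462  0.1461] 0.156 rng [ 0.6482 -0.2496] [ 0.6533 -0.2426]
side -0.077 15 fit (array([ 0.6493, -0.0789]), 0.0024) med [ 0.6492 -0.0794  0.0912] 0.104 rng [ 0.6474 -0.0822] [ 0.6507 -0.0756]
side -0.077 17 fit (array([ 0.65  , -0.0786]), 0.0034) med [ 0.6497 -0.0788  0.1162] 0.127 rng [ 0.6467 -0.0832] [ 0.6525 -0.0741]
d [ 0.0003 -0.017  -0.0963] r [-0.008  0.003 -0.02 ] n 3 row [ 0.0001 -0.0057 -0.0321] [-0.0027  0.001  -0.0067]
[[300.0276691696433, 0.0, 255.58715085927503], [0.0, 300.0276691696433, 190.94513344143022], [0.0, 0.0, 1.0]] [[1.0, -0.015, -0.01, 0.655], [0.018, 0.948, 0.318, -0.145], [0.004, -0.318, 0.948, 0.42], [0.0, 0.0, 0.0, 1.0]]
```

View pics/w1.png

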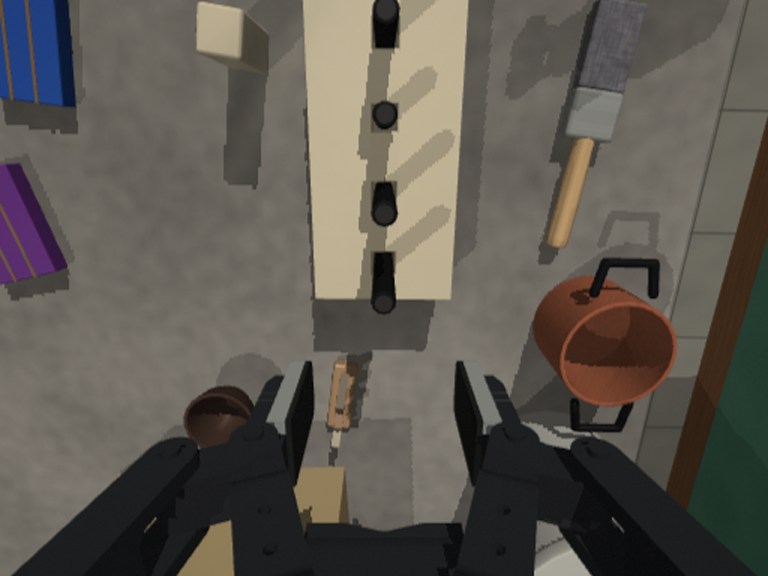

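Wrist view: the end long stick is at px ~(384,299) and the tea bowl and cone pack are clear. Grasping this long stick near its top.

Emit:
arm_command(motion="0 -0.008 -0.03 -0.008 0 -0.015 0.05;0 -0.007 -0.03 0 0 0 0.05;0 0 -0.03 0 0 0 0.05;0 0 -0.03 0 0 0 0.05;0 0 -0.02 0 0 0 0.05;0 0 -0.01 0 0 0 0.05;0 0 0 0 0 0 0.05;0 0 0 0 0 0 0.05")

```text
time: 48.55
position: [0.6574, -0.2444, 0.1475]
orientation: [0.706, 0.709, 0.001, 0.002]
force: [-0.3, -0.4, 0.2]
finger_gap: 0.0498
gripper_force: 0.0
```

```bash
python3 - <<'E'
from chk import *
st(); rel((.657,-.245,.143),0,0)
E
```

```text
t 48.55 p [ 0.6574 -0.2444  0.1475] yaw 0.2 z [ 0.004 -0.001 -1.   ] F [-0.3 -0.4  0.2] gap 0.0498 gf 0.0 j [-0.5   0.43  1.58  0.    1.12 -0.51]
d [-0.0004 -0.0006 -0.0045] r [ 0.001  0.004 -0.004] n 1 row [-0.0004 -0.0006 -0.0045] [ 0.0009  0.0044 -0.004 ]
```

Emit:
arm_command(motion="0 0 -0.004 0 0.004 0 0.05;0 0 0 0 0 0 0.05;0 0 0 0 0 0 0;0 0 0 0 0 0 0;0 0 0 0 0 0 0;0 0 0 0 0 0 0;0 0 0 0 0 0 0;0 0 0 0 0 0 0;0 0 0 0 0 0 0")

```text
time: 49.45
position: [0.6569, -0.2447, 0.1426]
orientation: [0.706, 0.708, -0.0, -0.0]
force: [0.1, 0.2, 2.4]
finger_gap: 0.0144
gripper_force: 58.4
```

Emit:
arm_command(motion="0 0 0.01 0 0 0 0;0 0 0.03 0 0 0 0;0 0 0.03 0 0 0 0;0 0 0.04 0 0 0 0;0 0 0.04 0 0 0 0;0 0 0.035 0 0 0 0;0 0 0 0 0 0 0")

```text
time: 50.15
position: [0.6583, -0.2454, 0.3356]
orientation: [0.706, 0.708, 0.001, 0.006]
force: [1.2, -0.5, 0.6]
finger_gap: 0.0147
gripper_force: 58.8
```

```bash
python3 - <<'E'
from chk import *
st(); rel((.626,.281,.32),0,0)
o=readout.get_obs()["position"]
P,C,N=pts()
for n in("scene","side"):
    m=(N==n)&(C.sum(1)<150)&box(P,o[0]-.03,o[0]+.03,o[1]-.04,o[1]+.04,o[2]-.14,o[2]-.04); Q=P[m]
    for lo,hi in((-.14,-.1),(-.1,-.07),(-.07,-.04)):
        q=Q[(Q[:,2]>lo+o[2])&(Q[:,2]<hi+o[2])]
        if len(q)>8: print(n,len(q),"med",(np.median(q,0)-o).round(4),"zmin",(q[:,2].min()-o[2]).round(4),fit(q))
E
```

```text
t 50.15 p [ 0.6583 -0.2454  0.3356] yaw 0.2 z [ 0.01  -0.006 -1.   ] F [ 1.2 -0.5  0.6] gap 0.0147 gf 58.8 j [-0.5   0.29  1.41 -0.    1.42 -0.5 ]
d [-0.0323  0.5264 -0.0156] r [ 0.006  0.01  -0.004] n 11 row [-0.0029  0.0479 -0.0014] [ 0.0005  0.0009 -0.0003]
scene 96 med [ 0.0051 -0.0062 -0.1112] zmin -0.1236 (array([ 0.6586, -0.247 ]), 0.007)
scene 133 med [ 0.0043 -0.0063 -0.0844] zmin -0.1 (array([ 0.659 , -0.2473]), 0.0065)
scene 148 med [ 0.0041 -0.006  -0.0552] zmin -0.0699 (array([ 0.6585, -0.2472]), 0.0063)
side 25 med [-0.0063 -0.0024 -0.1096] zmin -0.119 (array([ 0.6521, -0.2471]), 0.0032)
side 39 med [-0.0065 -0.0017 -0.0865] zmin -0.0989 (array([ 0.6528, -0.2465]), 0.0038)
side 48 med [-0.0064 -0.0021 -0.0566] zmin -0.0696 (array([ 0.6527, -0.2466]), 0.0039)
```

Emit:
arm_command(motion="-0.0027 0.03 0 0.006 0.01 0 0;-0.0027 0.045 0 0 0 0 0;-0.0027 0.045 0 0 0 0 0;-0.0027 0.045 0 0 0 0 0;-0.0027 0.045 0 0 0 0 0;-0.0027 0.045 0 0 0 0 0;-0.0027 0.045 0 0 0 0 0;-0.0027 0.045 0 0 0 0 0;-0.0027 0.045 0 0 0 0 0;-0.0027 0.045 0 0 0 0 0;-0.0027 0.045 0 0 0 0 0;-0.0027 0.045 0 0 0 0 0")

```text
time: 51.45
position: [0.6228, 0.282, 0.3236]
orientation: [0.706, 0.708, -0.004, -0.008]
force: [0.7, 0.3, -0.4]
finger_gap: 0.0145
gripper_force: 58.8
```

Emit:
arm_command(motion="0 0 0 0 0 0 0;0 0 0 0 0 0 0;0 0 0 0 0 0 0")

```text
time: 51.75
position: [0.6239, 0.2795, 0.3251]
orientation: [0.706, 0.708, -0.003, -0.007]
force: [-0.2, -0.2, -0.2]
finger_gap: 0.0144
gripper_force: 58.8
```

```bash
cat > stk.py <<'E'
from chk import *
def stk(bx,by,lo=-.13):
    st()
    for _ in range(1):
        o=readout.get_obs()["position"]; P,C,N=pts()
        for n in("scene","side"):
            m=(N==n)&(C.sum(1)<150)&box(P,o[0]-.03,o[0]+.03,o[1]-.04,o[1]+.04,o[2]+lo,o[2]-.04); Q=P[m]
            for a,b in((lo,lo+.03),(-.07,-.04)):
                q=Q[(Q[:,2]>a+o[2])&(Q[:,2]<b+o[2])]
                if len(q)>8: print(n,len(q),"med",np.median(q,0).round(4),"zmin",q[:,2].min().round(4),fit(q))
            m=(N==n)&(C[:,0]>C[:,2]+20)&box(P,bx-.03,bx+.03,by-.03,by+.03,.085,o[2]+lo+.005)
            if m.sum()>10: print(n,"bottle",m.sum(),fit(P[m]))
E
python3 - <<'E'
from stk import *
stk(.626,.2818); rel((.627,.283,.29),0,0)
E
```

```text
t 51.75 p [0.6239 0.2795 0.3251] yaw 0.2 z [-0.014  0.005 -1.   ] F [-0.2 -0.2 -0.2] gap 0.0144 gf 58.8 j [0.27 0.27 1.46 0.01 1.42 0.27]
scene 45 med [0.6246 0.2732 0.2129] zmin 0.2022 (array([0.6242, 0.2741]), 0.004)
scene 71 med [0.6248 0.2728 0.2712] zmin 0.2565 (array([0.6238, 0.2755]), 0.0052)
scene bottle 332 (array([0.6263, 0.2804]), 0.0156)
side 29 med [0.6187 0.2764 0.2151] zmin 0.2061 (array([0.6193, 0.2775]), 0.0051)
side 46 med [0.618  0.275  0.2715] zmin 0.2589 (array([0.6196, 0.2763]), 0.0053)
side bottle 259 (array([0.6251, 0.2825]), 0.0156)
d [ 0.0026  0.0041 -0.0362] r [-0.005 -0.013 -0.001] n 1 row [ 0.0026  0.0041 -0.0362] [-0.0055 -0.0127 -0.0015]
```

Emit:
arm_command(motion="0.0025 0.0015 0 -0.005 -0.013 0 0;0 0 -0.02 0 0 0 0;0 0 -0.02 0 0 0 0;0 0 -0.008 0 0 0 0;0 0 0 0 0 0 0;0 0 0 0 0 0 0")

```text
time: 52.45
position: [0.6271, 0.2818, 0.2799]
orientation: [0.706, 0.708, 0.001, 0.0]
force: [-0.6, 0.9, 0.4]
finger_gap: 0.0141
gripper_force: 58.8
```

```bash
python3 - <<'E'
from stk import *
stk(.626,.2818)
p,d,K,T=cap("scene"); q=cap("side")[0]; 
i=np.hstack([p[60:200,270:410],q[60:200,120:260]]); save("s1",i,2.8)
E
```

```text
t 52.45 p [0.6271 0.2818 0.2799] yaw 0.2 z [ 0.003  0.001 -1.   ] F [-0.6  0.9  0.4] gap 0.0141 gf 58.8 j [0.27 0.29 1.52 0.   1.33 0.27]
scene 45 med [0.6297 0.2753 0.169 ] zmin 0.1574 (array([0.6284, 0.2769]), 0.0045)
scene 60 med [0.6299 0.275  0.225 ] zmin 0.2099 (array([0.6286, 0.277 ]), 0.0043)
scene bottle 339 (array([0.626 , 0.2804]), 0.0157)
side 20 med [0.6242 0.2788 0.1707] zmin 0.1612 (array([0.6253, 0.2784]), 0.0045)
side 47 med [0.6231 0.2781 0.2264] zmin 0.2119 (array([0.6243, 0.279 ]), 0.0051)
side bottle 255 (array([0.625 , 0.2824]), 0.0156)
```

View pics/s1.png

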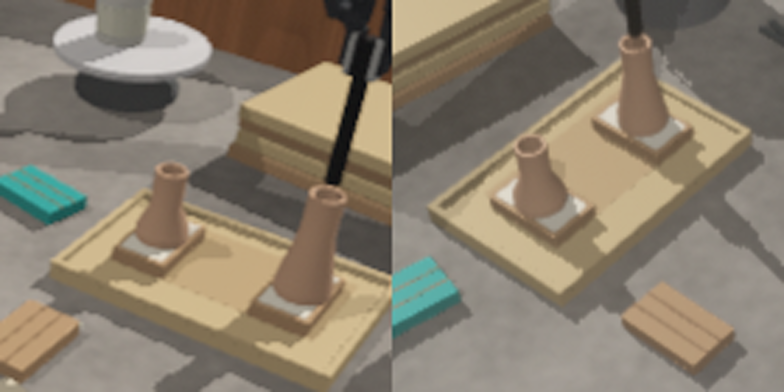

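Both bottles stand on white tiles, and the stick foot is over the tall bottle's mouth (crop px ~330,190). Lowering it in.

Emit:
arm_command(motion="-0.002 0 -0.005 0 0 0 0;0 0 -0.01 0 0 0 0;0 0 -0.012 0 0 0 0;0 0 -0.012 0 0 0 0;0 0 0 0 0 0 0")

```text
time: 53.15
position: [0.6232, 0.2815, 0.236]
orientation: [0.706, 0.708, -0.002, -0.001]
force: [-0.2, 0.1, -1.2]
finger_gap: 0.0142
gripper_force: 58.8
```

Emit:
arm_command(motion="0 0 -0.015 0 0 0 0;0 0 -0.015 0 0 0 0;0 0 -0.015 0 0 0 0;0 0 -0.01 0 0 0 0;0 0 0 0 0 0 0")

```text
time: 53.65
position: [0.6234, 0.2816, 0.1818]
orientation: [0.706, 0.708, -0.001, -0.001]
force: [-0.1, -0.1, -0.8]
finger_gap: 0.0145
gripper_force: 58.8
```

Emit:
arm_command(motion="0 0 -0.003 0 0 0 0;0 0 -0.003 0 0 0 0;0 0 0 0 0 0 0")

```text
time: 53.95
position: [0.6249, 0.282, 0.1793]
orientation: [0.706, 0.708, 0.001, 0.0]
force: [0.3, -0.5, -0.7]
finger_gap: 0.0142
gripper_force: 58.8
```

Emit:
arm_command(motion="0 0 -0.002 0 0 0 0;0 0 -0.001 0 0 0 0;0 0 0 0 0 0 0")

```text
time: 54.25
position: [0.6247, 0.282, 0.1761]
orientation: [0.706, 0.708, 0.001, 0.0]
force: [0.2, -0.9, -0.4]
finger_gap: 0.0144
gripper_force: 58.8
```

Emit:
arm_command(motion="0 0 -0.0015 0 0 0 0;0 0 0 0 0 0 0")

```text
time: 54.45
position: [0.6246, 0.2819, 0.1743]
orientation: [0.706, 0.708, 0.001, 0.0]
force: [-1.5, 0.1, 0.1]
finger_gap: 0.0146
gripper_force: 58.8
```

Emit:
arm_command(motion="0 0 -0.001 0 0 0 0;0 0 0 0 0 0 0")

```text
time: 54.65
position: [0.6247, 0.282, 0.1734]
orientation: [0.706, 0.708, 0.001, 0.0]
force: [0.2, 0.5, -0.3]
finger_gap: 0.0144
gripper_force: 58.8
```

Emit:
arm_command(motion="0 0 -0.001 0 0 0 0;0 0 0 0 0 0 0")

```text
time: 54.85
position: [0.6246, 0.2819, 0.1724]
orientation: [0.706, 0.708, 0.001, 0.0]
force: [-0.0, 1.1, -0.0]
finger_gap: 0.0144
gripper_force: 58.8
```

Emit:
arm_command(motion="0 0 -0.001 0 0 0 0;0 0 0 0 0 0 0")

```text
time: 55.05
position: [0.6246, 0.282, 0.1713]
orientation: [0.706, 0.708, 0.001, 0.0]
force: [0.2, -0.0, -1.0]
finger_gap: 0.0142
gripper_force: 58.8
```

Emit:
arm_command(motion="0 0 -0.001 0 0 0 0;0 0 0 0 0 0 0")

```text
time: 55.25
position: [0.6246, 0.2819, 0.1703]
orientation: [0.706, 0.708, 0.001, 0.0]
force: [-0.3, 0.4, -0.3]
finger_gap: 0.0141
gripper_force: 58.8
```

Emit:
arm_command(motion="0 0 -0.001 0 0 0 0;0 0 0 0 0 0 0")

```text
time: 55.45
position: [0.6248, 0.282, 0.1697]
orientation: [0.706, 0.708, 0.001, 0.0]
force: [-0.4, -0.3, 1.0]
finger_gap: 0.0141
gripper_force: 58.8
```

Emit:
arm_command(motion="0 0 -0.001 0 0 0 0;0 0 0 0 0 0 0")

```text
time: 55.65
position: [0.625, 0.2821, 0.1696]
orientation: [0.706, 0.708, 0.001, 0.0]
force: [-1.0, -0.0, 3.5]
finger_gap: 0.0147
gripper_force: 59.2
```

Emit:
arm_command(motion="0 0 0.001 0 0 0 0.05;0 0 0 0 0 0 0.05;0 0 0 0 0 0 0.05;0 0 0.02 0 0 0 0.05;0 0 0.04 0 0 0 0.05;0 0 0.045 0 0 0 0.05;0 -0.02 0.02 0 0 0 0.05;0.005 -0.045 0 0 0 0 0.05;0.005 -0.045 0 0 0 0 0.05;0.005 -0.045 0 0 0 0 0.05;0.005 -0.045 0 0 0 0 0.05;0.005 -0.045 0 0 0 0 0.05")

```text
time: 56.85
position: [0.649, 0.0342, 0.2934]
orientation: [0.706, 0.708, 0.0, -0.0]
force: [0.5, 0.5, -0.5]
finger_gap: 0.0499
gripper_force: 0.0
```

Emit:
arm_command(motion="0.005 -0.045 0 0 0 0 0.05;0 -0.045 0 0 0 0 0.05;0 -0.025 -0.03 0 0 0 0.05;0 0 0 0 0 0 0.05;0 0 0 0 0 0 0.05")

```text
time: 57.35
position: [0.6535, -0.0789, 0.2625]
orientation: [0.707, 0.708, 0.0, -0.002]
force: [-0.2, 0.7, 0.8]
finger_gap: 0.0497
gripper_force: 0.0
```

```bash
python3 - <<'E'
from stk import *
st(); chk(((.466,.27),),((.626,.281,.144),(.465,.2695,.114)))
P,C,N=pts()
for n in("scene","side"):
    m=(N==n)&(C.sum(1)<150)&box(P,.59,.66,.25,.32,.15,.2); q=P[m]
    if len(q): print(n,"long in tall",len(q),q[:,2].max().round(4),np.median(q,0).round(4))
    m=(N==n)&(C.sum(1)<150)&box(P,.63,.685,-.1,-.05,.09,.131); q=P[m]
    if len(q): print(n,"short",len(q),q[:,2].max().round(4),np.median(q,0).round(4))
rel((.655,-.077,.113),0,0)
E
```

```text
t 57.35 p [ 0.6535 -0.0789  0.2625] yaw 0.1 z [-0.002  0.002 -1.   ] F [-0.2  0.7  0.8] gap 0.0497 gf 0.0 j [-0.27  0.24  1.61  0.    1.29 -0.28]
scene tile (array([0.4719, 0.2366]), array([35.4, 54.4]), np.float32(-84.8)) 0.0331
scene bottle 165 (array([0.6265, 0.2806]), 0.0148) 0.149
scene bottle 33 (array([0.4655, 0.2617]), 0.009) 0.101
side tile (array([0.4674, 0.2451]), array([52., 64.]), np.float32(-0.0)) 0.0352
side bottle 131 (array([0.6252, 0.2826]), 0.0149) 0.149
side bottle 169 (array([0.4656, 0.2716]), 0.0153) 0.118
scene long in tall 60 0.1826 [0.6279 0.2755 0.1671]
scene short 81 0.1273 [ 0.6584 -0.0834  0.1094]
side long in tall 39 0.1872 [0.6219 0.2788 0.1699]
side short 25 0.1297 [ 0.6485 -0.0798  0.112 ]
d [-2.000e-04 -1.000e-04 -1.529e-01] r [-0.001  0.004 -0.005] n 4 row [-0.     -0.     -0.0382] [-0.0002  0.0009 -0.0013]
```

Emit:
arm_command(motion="0 0 -0.035 0 0 0 0.05;0 0 -0.035 0 0 0 0.05;0 0 -0.035 0 0 0 0.05;0 0 -0.025 0 0 0 0.05;0 0 -0.016 0 0 0 0.05;0 0 0 0 0 0 0.05;0 0 0 0 0 0 0.05")

```text
time: 58.25
position: [0.6556, -0.0777, 0.1199]
orientation: [0.706, 0.709, 0.001, 0.001]
force: [0.6, -0.2, 1.4]
finger_gap: 0.0501
gripper_force: 0.0
```

```bash
python3 -c "
from go import *
st(); rel((.655,-.077,.113),0,0)"
```

```text
t 58.25 p [ 0.6556 -0.0777  0.1199] yaw 0.2 z [ 0.004  0.001 -1.   ] F [ 0.6 -0.2  1.4] gap 0.0501 gf 0.0 j [-0.27  0.38  1.71  0.    1.05 -0.28]
d [-0.0006  0.0007 -0.0069] r [-0.001  0.004 -0.004] n 1 row [-0.0006  0.0007 -0.0069] [-0.0005  0.0036 -0.0042]
```

Emit:
arm_command(motion="0 0.0005 -0.006 0 0.003 0 0.05;0 0 0 0 0 0 0.05;0 0 0 0 0 0 0;0 0 0 0 0 0 0;0 0 0 0 0 0 0;0 0 0 0 0 0 0;0 0 0 0 0 0 0;0 0 0 0 0 0 0;0 0 0 0 0 0 0")

```text
time: 59.15
position: [0.6552, -0.0777, 0.1132]
orientation: [0.706, 0.708, 0.0, -0.0]
force: [0.0, 0.3, 3.8]
finger_gap: 0.0147
gripper_force: 58.5
```

Emit:
arm_command(motion="0 0 0.01 0 0 0 0;0 0 0.03 0 0 0 0;0 0 0.04 0 0 0 0;0 0 0.04 0 0 0 0;0 0 0.04 0 0 0 0;-0.01 0.02 0.015 0 0 0 0;-0.02 0.04 0 0 0 0 0;-0.02 0.04 0 0 0 0 0;-0.02 0.04 0 0 0 0 0;-0.02 0.04 0 0 0 0 0;-0.02 0.04 0 0 0 0 0")

```text
time: 60.25
position: [0.5432, 0.1439, 0.2874]
orientation: [0.706, 0.708, -0.0, -0.001]
force: [0.3, -0.2, 0.1]
finger_gap: 0.0144
gripper_force: 59.0
```

Emit:
arm_command(motion="-0.02 0.04 0 0 0 0 0;-0.02 0.04 0 0 0 0 0;-0.02 0.03 0 0 0 0 0;-0.02 0.017 -0.01 0 0 0 0;0 0 -0.02 0 0 0 0;0 0 0 0 0 0 0;0 0 0 0 0 0 0")

```text
time: 60.95
position: [0.4644, 0.2692, 0.2573]
orientation: [0.706, 0.708, -0.001, -0.001]
force: [0.9, 0.2, 0.2]
finger_gap: 0.0141
gripper_force: 59.0
```

```bash
python3 - <<'E'
from stk import *
stk(.4655,.2705,-.1); rel((.4655,.2705,.24),0,0)
E
```

```text
t 60.95 p [0.4644 0.2692 0.2573] yaw 0.2 z [-0.003  0.    -1.   ] F [0.9 0.2 0.2] gap 0.0141 gf 59.0 j [ 0.34 -0.02  1.91  0.    1.26  0.33]
scene 39 med [0.4679 0.264  0.1746] zmin 0.1633 (array([0.4666, 0.2658]), 0.0044)
scene 53 med [0.4671 0.2643 0.2006] zmin 0.1875 (array([0.4648, 0.2664]), 0.0055)
scene bottle 149 (array([0.4661, 0.2694]), 0.015)
side 26 med [0.4611 0.2659 0.1787] zmin 0.1706 (array([0.4623, 0.2677]), 0.0051)
side 41 med [0.4612 0.2657 0.2014] zmin 0.1892 (array([0.462 , 0.2667]), 0.0048)
side bottle 162 (array([0.4651, 0.2718]), 0.0153)
d [ 0.0001  0.0013 -0.0186] r [-0.001 -0.    -0.003] n 1 row [ 0.0001  0.0013 -0.0186] [-0.0014 -0.0003 -0.0025]
```

Emit:
arm_command(motion="0 0.0005 -0.015 0 0 0 0;0 0 -0.012 0 0 0 0;0 0 -0.01 0 0 0 0;0 0 -0.01 0 0 0 0;0 0 -0.01 0 0 0 0;0 0 0 0 0 0 0")

```text
time: 61.65
position: [0.4637, 0.2696, 0.1983]
orientation: [0.706, 0.708, -0.002, -0.002]
force: [0.6, -0.2, 0.6]
finger_gap: 0.0144
gripper_force: 59.0
```

Emit:
arm_command(motion="0 0 -0.012 0 0 0 0;0 0 -0.012 0 0 0 0;0 0 -0.012 0 0 0 0;0 0 -0.006 0 0 0 0;0 0 0 0 0 0 0;0 0 0 0 0 0 0")

```text
time: 62.25
position: [0.4648, 0.27, 0.1585]
orientation: [0.706, 0.708, -0.0, -0.001]
force: [-0.5, 0.3, 0.8]
finger_gap: 0.0146
gripper_force: 59.0
```

Emit:
arm_command(motion="0 0 -0.003 0 0 0 0;0 0 0 0 0 0 0;0 0 0 0 0 0 0")

```text
time: 62.55
position: [0.4649, 0.27, 0.1558]
orientation: [0.706, 0.708, 0.0, -0.001]
force: [-0.4, 0.5, 0.5]
finger_gap: 0.0142
gripper_force: 59.0
```

Emit:
arm_command(motion="0 0 -0.005 0 0 0 0;0 0 -0.004 0 0 0 0;0 0 -0.003 0 0 0 0;0 0 0 0 0 0 0;0 0 0 0 0 0 0")

```text
time: 63.05
position: [0.4647, 0.27, 0.1433]
orientation: [0.706, 0.708, -0.0, -0.001]
force: [0.4, 0.2, 0.1]
finger_gap: 0.0143
gripper_force: 59.0
```

Emit:
arm_command(motion="0 0 -0.0015 0 0 0 0;0 0 0 0 0 0 0")

```text
time: 63.25
position: [0.4647, 0.27, 0.142]
orientation: [0.706, 0.708, -0.0, -0.001]
force: [-0.3, 0.5, -0.2]
finger_gap: 0.0144
gripper_force: 59.0
```

Emit:
arm_command(motion="0 0 -0.001 0 0 0 0;0 0 0 0 0 0 0")

```text
time: 63.45
position: [0.4647, 0.27, 0.141]
orientation: [0.706, 0.708, -0.0, -0.001]
force: [-1.1, -0.3, -0.1]
finger_gap: 0.014
gripper_force: 59.0
```

Emit:
arm_command(motion="0 0 -0.001 0 0 0 0;0 0 0 0 0 0 0")

```text
time: 63.65
position: [0.4649, 0.27, 0.1402]
orientation: [0.706, 0.708, 0.0, -0.001]
force: [-0.8, -0.1, 0.2]
finger_gap: 0.0144
gripper_force: 59.1
```

Foot is at the expected height; one small step more, then release and retreat.

Emit:
arm_command(motion="0 0 -0.0005 0 0 0 0;0 0 0 0 0 0 0;0 0 0 0 0 0 0.05;0 0 0 0 0 0 0.05;0 0 0 0 0 0 0.05;0 0 0.02 0 0 0 0.05;0 0 0.04 0 0 0 0.05;0 0 0.045 0 0 0 0.05;0 -0.02 0.045 0 0 0 0.05;0.01 -0.045 0 0 0 0 0.05;0.01 -0.045 0 0 0 0 0.05;0.01 -0.045 0 0 0 0 0.05")

```text
time: 64.85
position: [0.4948, 0.1137, 0.29]
orientation: [0.705, 0.709, 0.0, -0.0]
force: [0.3, 0.3, -0.2]
finger_gap: 0.0499
gripper_force: 0.0
```

Emit:
arm_command(motion="0 -0.045 0 0 0 0 0.05;0 -0.045 0 0 0 0 0.05;0 -0.045 0 0 0 0 0.05;0 0 0 0 0 0 0.05;0 0 0 0 0 0 0.05;0 0 0 0 0 0 0.05")

```text
time: 65.45
position: [0.4946, -0.0192, 0.2893]
orientation: [0.706, 0.709, -0.0, -0.001]
force: [0.0, 0.5, 0.2]
finger_gap: 0.0498
gripper_force: 0.0
```

```bash
python3 - <<'E'
from stk import *
st(); chk(((.624,.281),(.466,.27)),((.626,.281,.144),(.465,.2695,.114)))
P,C,N=pts()
for n in("scene","side"):
  for x,y,z in((.626,.281,.15),(.465,.27,.12)):
    m=(N==n)&(C.sum(1)<150)&box(P,x-.03,x+.03,y-.03,y+.03,z,z+.06); q=P[m]
    if len(q): print(n,len(q),"top",q[:,2].max().round(4),np.median(q,0).round(4))
p=cap("scene")[0]; q=cap("side")[0]
save("fin",np.hstack([p[90:330,150:400],q[60:300,110:360]]),1.6)
E
```

```text
t 65.45 p [ 0.4946 -0.0192  0.2893] yaw 0.2 z [-0.002  0.002 -1.   ] F [0.  0.5 0.2] gap 0.0498 gf 0.0 j [-0.24 -0.15  1.96  0.    1.33 -0.25]
scene tile (array([0.6277, 0.2483]), array([35.2, 60.6]), np.float32(-84.5)) 0.033
scene tile (array([0.4666, 0.2676]), array([61.6, 98.9]), np.float32(1.8)) 0.0327
scene bottle 168 (array([0.6265, 0.2801]), 0.0146) 0.149
scene bottle 124 (array([0.4553, 0.2893]), 0.015) 0.115
side tile (array([0.6273, 0.2524]), array([33., 59.]), np.float32(-0.0)) 0.0359
side tile (array([0.4671, 0.251 ]), array([63.5, 66.9]), np.float32(6.3)) 0.0352
side bottle 131 (array([0.6254, 0.2824]), 0.0148) 0.149
side bottle 127 (array([0.4541, 0.2909]), 0.0148) 0.119
scene 64 top 0.1825 [0.6278 0.2759 0.1672]
scene 47 top 0.1538 [0.4597 0.2817 0.1365]
side 43 top 0.1885 [0.6197 0.2778 0.1704]
side 41 top 0.1575 [0.4502 0.2863 0.1392]
```

View pics/fin.png

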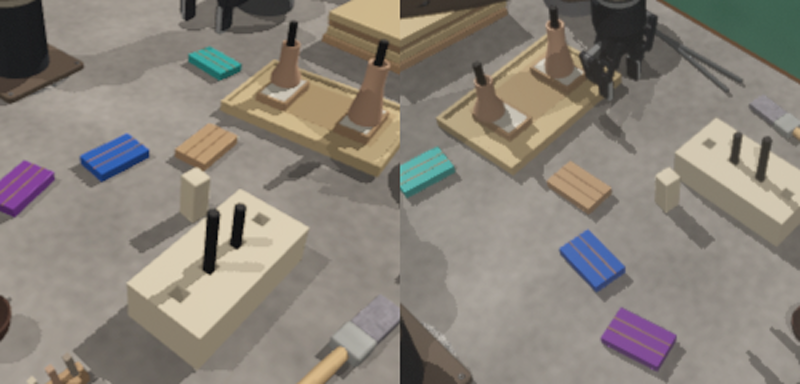

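The squat bottle has been knocked to about (0.4545, 0.290), roughly 23 mm off the middle of its tile. Its stick is still in. I'll grip the neck near the rim and carry it back.

Emit:
arm_command(motion="-0.004 0.04 0 0 0 0 0.06;-0.004 0.045 0 0 0 0 0.06;-0.006 0.045 0 0 0 0 0.06;-0.006 0.045 0 0 0 0 0.06;-0.006 0.045 0 0 0 0 0.06;-0.006 0.045 0 0 0 0 0.06;-0.006 0.03 0 0 0 0 0.06;-0.002 0.014 -0.03 0 0 0 0.06;0 0 -0.03 0 0 0 0.06;0 0 0 0 0 0 0.06;0 0 0 0 0 0 0.06")

```text
time: 66.85
position: [0.4544, 0.2892, 0.2295]
orientation: [0.706, 0.709, -0.001, -0.001]
force: [-0.2, -0.7, 0.9]
finger_gap: 0.0599
gripper_force: 0.0
```

```bash
python3 - <<'E'
from stk import *
st(); chk(((.466,.27),),((.455,.290,.114),)); rel((.4547,.29,.107),0,0)
E
```

```text
t 66.85 p [0.4544 0.2892 0.2295] yaw 0.2 z [-0.002  0.001 -1.   ] F [-0.2 -0.7  0.9] gap 0.0599 gf 0.0 j [0.38 0.   1.93 0.   1.21 0.37]
scene tile (array([0.4665, 0.2676]), array([ 61.8, 100.3]), np.float32(3.6)) 0.0328
scene bottle 126 (array([0.455 , 0.2897]), 0.0152) 0.118
side tile (array([0.4675, 0.2496]), array([61.5, 62.2]), np.float32(-85.4)) 0.0352
side bottle 134 (array([0.4543, 0.2911]), 0.0148) 0.118
d [-0.0011  0.0008 -0.1247] r [-0.002  0.002 -0.003] n 3 row [-0.0004  0.0003 -0.0416] [-0.0008  0.0006 -0.001 ]
```

Emit:
arm_command(motion="0 0.001 -0.03 0 0 0 0.06;0 0 -0.03 0 0 0 0.06;0 0 -0.025 0 0 0 0.06;0 0 -0.02 0 0 0 0.06;0 0 -0.012 0 0 0 0.06;0 0 0 0 0 0 0.06;0 0 0 0 0 0 0.06")

```text
time: 67.65
position: [0.4558, 0.2902, 0.1141]
orientation: [0.706, 0.708, 0.001, -0.0]
force: [0.4, 0.4, 0.9]
finger_gap: 0.06
gripper_force: 0.0
```

Emit:
arm_command(motion="0 0 0 0 0 0 0.06;0 0 0 0 0 0 0.06")

```text
time: 67.85
position: [0.4556, 0.2903, 0.114]
orientation: [0.706, 0.708, 0.001, -0.0]
force: [-0.4, -0.1, -0.1]
finger_gap: 0.0597
gripper_force: 0.0
```

Emit:
arm_command(motion="0 0 -0.005 0 0 0 0.06;0 0 0 0 0 0 0.06;0 0 0 0 0 0 0.02;0 0 0 0 0 0 0.02;0 0 0 0 0 0 0.02;0 0 0 0 0 0 0.02;0 0 0 0 0 0 0.02;0 0 0 0 0 0 0.02")

```text
time: 68.65
position: [0.4549, 0.2901, 0.1078]
orientation: [0.706, 0.708, 0.0, -0.001]
force: [0.7, -0.2, 0.6]
finger_gap: 0.0323
gripper_force: 59.5
```

Emit:
arm_command(motion="0 0 0.004 0 0 0 0.02;0 0 0.004 0 0 0 0.02;0.005 -0.01 0 0 0 0 0.02;0.0055 -0.0105 0 0 0 0 0.02;0 0 0 0 0 0 0.02;0 0 0 0 0 0 0.02")

```text
time: 69.25
position: [0.4654, 0.2688, 0.1153]
orientation: [0.706, 0.708, -0.0, -0.001]
force: [-0.1, 0.3, -2.8]
finger_gap: 0.0326
gripper_force: 59.6
```

```bash
python3 - <<'E'
from stk import *
st(); o=readout.get_obs()["position"]
P,C,N=pts()
for n in("scene","side"):
    m=(N==n)&(C[:,0]>C[:,2]+20)&box(P,o[0]-.04,o[0]+.04,o[1]-.04,o[1]+.04,o[2]-.065,o[2]-.035); Q=P[m]
    for h in(-.058,-.045):
        q=Q[abs(Q[:,2]-o[2]-h)<.008]
        if len(q)>20: print(n,h,fit(q))
    m=(N==n)&(C.max(1)>100)&(C[:,0]<C[:,2]+60)&box(P,.40,.53,.19,.35,.027,.039); print(rect(P[m]))
E
```

```text
t 69.25 p [0.4654 0.2688 0.1153] yaw 0.1 z [-0.002  0.001 -1.   ] F [-0.1  0.3 -2.8] gap 0.0326 gf 59.6 j [0.33 0.14 2.01 0.   0.99 0.33]
scene -0.058 (array([0.4653, 0.2683]), 0.0246)
scene -0.045 (array([0.4661, 0.267 ]), 0.0181)
(array([0.469 , 0.2452]), array([53.9, 54.6]), np.float32(-84.5))
side -0.058 (array([0.464 , 0.2687]), 0.0245)
side -0.045 (array([0.4632, 0.2692]), 0.02)
(array([0.4658, 0.2461]), array([55., 63.]), np.float32(-0.0))
```

Bottle is centred over the tile, so lowering by about 7.5 mm until it makes contact.

Emit:
arm_command(motion="0 0 -0.003 0 0 0 0.02;0 0 -0.002 0 0 0 0.02;0 0 0 0 0 0 0.02;0 0 0 0 0 0 0.02")

```text
time: 69.75
position: [0.465, 0.2696, 0.1103]
orientation: [0.706, 0.708, -0.0, -0.001]
force: [-1.1, -0.8, -1.7]
finger_gap: 0.0322
gripper_force: 59.6
```

Emit:
arm_command(motion="0 0 -0.001 0 0 0 0.02;0 0 0 0 0 0 0.02")

```text
time: 69.95
position: [0.4652, 0.2695, 0.1095]
orientation: [0.706, 0.708, -0.0, -0.001]
force: [-0.1, 0.0, -2.4]
finger_gap: 0.0319
gripper_force: 59.6
```

Emit:
arm_command(motion="0 0 -0.001 0 0 0 0.02;0 0 0 0 0 0 0.02")

```text
time: 70.15
position: [0.4651, 0.2695, 0.1084]
orientation: [0.706, 0.708, -0.0, -0.001]
force: [-0.5, -0.0, -1.8]
finger_gap: 0.032
gripper_force: 59.6
```

Emit:
arm_command(motion="0 0 -0.0007 0 0 0 0.02;0 0 0 0 0 0 0.02")

```text
time: 70.35
position: [0.4653, 0.2695, 0.1079]
orientation: [0.706, 0.708, -0.0, -0.001]
force: [-0.3, -0.2, -2.5]
finger_gap: 0.032
gripper_force: 59.7
```

Emit:
arm_command(motion="0 0 -0.0007 0 0 0 0.02;0 0 0 0 0 0 0.02;0 0 0 0 0 0 0.06;0 0 0 0 0 0 0.06;0 0 0 0 0 0 0.06;0 0 0.02 0 0 0 0.06;0 0 0.04 0 0 0 0.06;0 0 0.045 0 0 0 0.06;0 0 0.045 0 0 0 0.06;0.01 -0.04 0.02 0 0 0 0.06;0.01 -0.045 0 0 0 0 0.06;0.01 -0.045 0 0 0 0 0.06")

```text
time: 71.55
position: [0.4958, 0.1385, 0.2788]
orientation: [0.705, 0.709, 0.001, 0.0]
force: [0.2, 0.7, -1.1]
finger_gap: 0.0602
gripper_force: 0.0
```

Emit:
arm_command(motion="0 -0.045 0 0 0 0 0.06;0 -0.045 0 0 0 0 0.06;0 -0.045 0 0 0 0 0.06;0 0 0 0 0 0 0.06;0 0 0 0 0 0 0.06")

```text
time: 72.05
position: [0.4952, 0.0038, 0.2771]
orientation: [0.707, 0.707, 0.0, -0.001]
force: [0.2, 1.1, 0.0]
finger_gap: 0.0603
gripper_force: 0.0
```

```bash
python3 - <<'E'
from stk import *
st(); chk(((.624,.281),(.466,.27)),((.626,.281,.144),(.465,.2695,.114)))
P,C,N=pts()
for n in("scene","side"):
  for x,y,z in((.626,.281,.15),(.465,.27,.12),(.656,-.189,.1),(.656,-.133,.1)):
    m=(N==n)&(C.sum(1)<150)&box(P,x-.03,x+.03,y-.025,y+.025,z,z+.06); q=P[m]
    if len(q): print(n,len(q),"top",q[:,2].max().round(4),np.median(q,0).round(4))
p=cap("scene")[0]; q=cap("side")[0]
save("fin2",np.hstack([p[90:330,150:400],q[60:300,110:360]]),1.6)
E
```

```text
t 72.05 p [0.4952 0.0038 0.2771] yaw 0.0 z [-0.001  0.002 -1.   ] F [0.2 1.1 0. ] gap 0.0603 gf 0.0 j [-0.2  -0.14  1.98  0.    1.3  -0.2 ]
scene tile (array([0.6271, 0.2487]), array([39.5, 61.7]), np.float32(-85.7)) 0.0328
scene tile (array([0.4682, 0.2353]), array([37.3, 61.9]), np.float32(-81.5)) 0.0327
scene bottle 167 (array([0.6264, 0.2804]), 0.0147) 0.15
scene bottle 132 (array([0.4664, 0.2689]), 0.0148) 0.117
side tile (array([0.613 , 0.2596]), array([32.9, 46.6]), np.float32(8.4)) 0.0357
side tile (array([0.4674, 0.2421]), array([47., 63.]), np.float32(-0.0)) 0.0353
side bottle 128 (array([0.625 , 0.2819]), 0.0146) 0.149
side bottle 134 (array([0.4652, 0.2707]), 0.0149) 0.12
scene 65 top 0.182 [0.6276 0.276  0.168 ]
scene 51 top 0.1526 [0.4678 0.2643 0.1369]
scene 148 top 0.1569 [ 0.6599 -0.1945  0.1309]
scene 64 top 0.1271 [ 0.6592 -0.1392  0.1143]
side 40 top 0.1884 [0.6205 0.2778 0.1708]
side 39 top 0.1568 [0.461  0.2652 0.1392]
```

View pics/fin2.png

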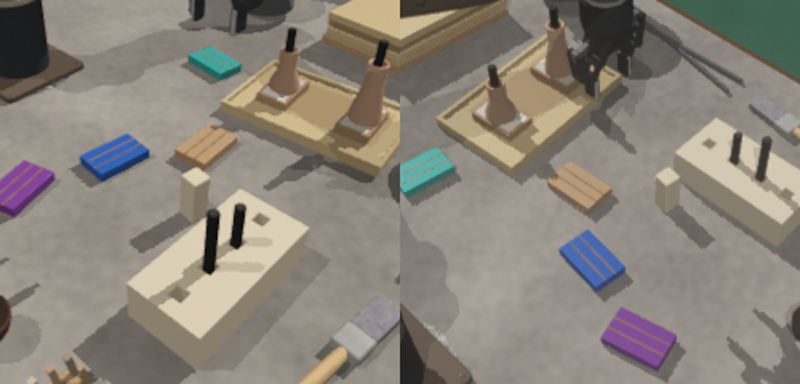

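Both bottles are centred on white tiles with their sticks about 40 mm proud. The spare sticks are still in the brick, and the gripper touches nothing.

```bash
python3 -c "
from workcell import order
print(order.hand_in())"
```

```text
the job is handed in; nothing more can be done
None
```

Job handed in, verdict not shown: both bottles (one tall, one squat) stand centred on tiles turned white face up on the saggar base, each with the right stick about 40 mm proud; the squat bottle was knocked about 23 mm off during the run and I moved it back.

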